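# Set the walnut mill's gap dial and feed it with the scoop

### The job

Set the cracking mill for today's walnuts: turn its dial until the white pointer line is in line with the raised tab on the ring round the dial. Then pick up the scoop with the three walnuts, press the mill's spring flap open with the scoop's lip and tip all three walnuts through it into the hopper, without touching the flap with the fingers. Let the flap spring shut and put the empty scoop back down flat on the counter, leaving the dial as set and the jar and the tin beside it standing.

Things in the scene. Friction and masses are not known exactly. Their poses are not given: they have to be found in the camera images.
- mill: Fixed walnut cracking mill: white base 152 x 236 x 32 mm, clear hopper, and beside it a white gear housing, top 90 mm above the counter, with the dial on it. Origin on the counter under the middle of the feed mouth; z up; walnuts are fed in along +x; -y points to the dial. Clear hopper inside: x = -42 to 72, y = -42 to 42 mm, floor at 50 mm height
- mouth (a point): Middle of the feed mouth, 158 mm above the counter (mill x = 0, y = 0), axes as the mill's. Mouth: x = -38 to 38, y = -42 to 42 mm. Steel collar plates, 4 mm thick, rise to 188 mm at both sides and the far end; the feeding side (-x) is open, its clear wall (x = -46 to -42) ends 152 mm above the counter
- flap: Steel spring flap 74 x 78 x 3 mm closing the mouth. Origin on its hinge at the feeding side (mill x = -38, 158 mm high, plate's top face); x runs along the plate to the free edge (75 mm), z is its normal, up when shut. Pressed, it swings down into the hopper about its y, up to 1.25 rad, and springs shut. About 1 N at 50 mm from the hinge opens it 0.6 rad; walnuts lying on it do not
- dial: Black dial: disc of 68 mm diameter, 12 mm thick, with an upright bar 60 mm long (its x), 16 wide, 12 to 48 mm above the origin; grip it 36 mm up. Origin on the vertical axis, on the housing (mill x = 10, y = -125, z = 90 mm); x points along the bar to the end with the white line, z up. Turns 1.6 rad either way from the mill's x direction and stays where left (friction 0.06 N m)
- dial_pointer (a point): End of the white pointer line (5 mm wide, along one half of the bar's top and down that end) on the dial's disc, 32 mm from the turning axis, 12 mm above the housing; turns with the dial
- index_mark (a point): Where the pointer's end must come: 32 mm from the dial's axis in line with the index ring's raised tab, 12 mm above the housing. The tab (black, 8 mm wide, the only one) stands 36 to 50 mm from the axis, 13 mm above the housing. The dial has less than 1.6 rad to turn to it
- hopper_in (a point): Middle of the hopper's floor, 50 mm above the counter (mill x = 15, y = 0)
- scoop: Loose steel scoop, 160 g, standing on the counter. Origin on the counter under the pan's middle; x to the open nose, z up. Pan 100 x 61 mm, side walls 30 mm high, back wall 40 mm at x = -49; its floor rises 7 degrees to the nose, so walnuts stay in while it is level. Dark wooden handle, 18 mm wide, 16 high, level, x = -52 to -152 mm, middle 40 mm above the counter
- scoop_grip (a point): Point in the scoop's handle to grip across its width (scoop x = -90 mm, 40 mm high), axes as the scoop's
- scoop_lip (a point): Middle of the front lip of the scoop's floor, upper face (scoop x = +50, y = 0, 15 mm high; floor plate 2.5 mm thick)
- walnut0: Walnut 1 of 3, about 27 mm diameter, 12 g, in the scoop's pan at the start; origin at its centre
- walnut1: Walnut 2 of 3, about 27 mm diameter, 12 g, in the scoop's pan at the start; origin at its centre
- walnut2: Walnut 3 of 3, about 27 mm diameter, 12 g, in the scoop's pan at the start; origin at its centre
- jar: Amber glass jar, 60 mm diameter, 85 mm high, standing beside the scoop; origin under its middle, z up
- tin: Steel tin with a plain paper band, 74 mm diameter, 110 mm high, standing beside the mill's hopper; origin under its middle, z up
Things that resemble listed ones, but are neither listed nor needed, are in the scene too. What is shaped like the walnut0 but blue or red is not meant.

How it is judged:
By the outcome, as a careful person would: the job done as asked, in the order asked, and still so for the second after the job is handed in, with the robot touching nothing.
It also fails if it takes over 72 s, if anything falls off the work surface, if the arm or the gripper's body presses on something with over 40 N, if the wrist force passes 120 N, or if a joint passes its speed limit or range.

### The arm

A 6-joint arm with a two-finger parallel gripper is mounted at the origin on the work surface. World frame = base frame: x ahead of the robot, y to its left, z up, the work surface at z = 0. Lengths are in m, angles in rad, forces in N, time in s.
With the tool pointing down it reaches from about 0.35 to 0.975 m from the base axis. Payload 4.9 kg.
Tool frame: the origin (TCP) lies on the mounting face of the last link; the fingertips stand 173 mm ahead of it and the grasp point (between the pads) lies 155 mm ahead of it; x points along the fingers, z is the direction in which the jaws open and shut, and the axes are right-handed (so a half turn about x gives the same grasp; the last joint's range is limited). The gripper opens to 85 mm and grips with 20 to 120 N. Pads are 22 mm wide; open, the fingers measure 114 mm over their backs; the gripper's body (76 mm by 85 mm) begins 54 mm behind the grasp point. The pads swing forward as they close: fully open they stand 13 mm farther back than shut.
Start: joints at [-1.293, 0.053, 1.613, -0, 1.476, -0.119], TCP at [0.242, -0.576, 0.405] pointing down, gripper open.
Joint ranges: [-3.01, 3.01], [-1.01, 2.22], [0.06, 2.58], [-1.02, 4.17], [0.09, 2.62], [-3.14, 3.14]. Speed limits (rad/s): [2.57, 2.57, 3.14, 3.14, 3.14, 3.14].

### API

Orientations are given as a rotation vector (axis times angle).
In Python, from station import get_obs, get_image, get_calibration, finish_job, look_for, masks_of, tip_of gives the robot as it stands.
- The arm moves only by the tool carry_out, never from a script. Its argument "increments" is a list of rows, each a list of 3 entries, a list of its own where there are three numbers: the turn, a rotation vector about the world's x, y, z in units of 0.1 rad (1.0 is 0.1 rad), then the shift along the world's x, y, z in units of 20 mm (1.0 is 20 mm), then the opening, from 0 (shut) to 1 (fully open). A call has 1 to 8 rows; each row shifts and turns the pose as measured when the row begins; what a row does not reach is not made up. A row lasts 1/10 s, in which the tool goes at most 50 mm and 8.59 degrees, less where a joint would pass 70% of its speed; a pose out of reach is approached as far as the arm can. A call with a number of a shift or a turn outside -1 to 1 is refused whole. A call with a gripper value outside its range is refused whole. The fingers move at their own pace and stop on an object; "squeeze" is the grip in N (left out, the last holds). Time passes only in rows, so rows that do not move let the fingers close. It gives the time, the measured TCP pose, the force and the opening at its end, in the units of the state.
- get_obs(): the state, without advancing time (a new reading comes with each control period).
- get_image(name): name is "scene" or "top" or "wrist"; returns (picture, depth): 480x640x3 uint8, blue, green, red; 480x640 float32, m along the optical axis (not along the pixel's ray), 0 where there is no reading.
- get_calibration(name): a dict with "fx", "fy", "cx", "cy" (pixels), "position" and "orientation" of the camera in the world. Camera axes: x right, y down, z forward; pixel columns grow to the right and rows downward; lengths in m; the calibration is good to about 2 mm. A picture is of the moment at which its call begins: read the wrist's pose just before it. get_calibration takes no time and is no camera call; for the wrist camera it gives the pose at the moment of the call.
- finish_job(): hands the job in, once; it reports no verdict.
Trained networks look in the newest picture that a camera, given by its name, has taken for a name from the list of things; names that differ only in an ending like _2 or _b are one class to them, and where a whole thing is asked for, a point or a joint stands for the part that bears it (a point fixed in the world has none). Each returns a list of dicts, best first, with "p" (0 to 1); they miss things now and then, are a little off and sometimes report something else, mostly with a low value. They report only what shows in the picture. A call takes as long as a camera call. They do not tell look-alikes from the thing itself.
- look_for(camera, query): "centre" ([column, row] in pixels, amid what is visible of it).
- masks_of(camera, query): "region" (480x640 bool, what is visible of it) and "centre" ([column, row] in pixels, amid what is visible of it).
- tip_of(camera, query): "centre" ([column, row] in pixels: a listed point, or the origin of a listed thing).
The state is a dict: "t": time; "q": joint angles; "dq": joint speeds; "effort": joint torques, N m; "tool_pos": TCP position; "tool_rot": TCP orientation; "contact_force": force on the tool from outside, world axes, zero at the start; "wrist_torque": the same for the moment, N m; "opening": finger opening in m.
Only numpy, scipy, OpenCV 4.12 (cv2) and the standard library are available. Lean on these libraries where they do the work, as an engineer would, in place of code of your own. Each camera call takes 0.05 s, during which the arm holds its last target.

## Working session

There is one attempt and no reset: what is moved stays moved. The work goes in short steps, Python scripts to look and compute and a tool call to move; the robot and the scene stay as the last step left them, time stands still between calls to the robot, and variables do not carry over. Pictures are saved under pics/ and viewed, and the job is handed in when it is done.

Besides the shell and the picture viewer there is one more tool, called as name(argument=value, ...), one argument or row to a line, values as JSON. carry_out: Moves the arm, as the interface text tells. Shifts and turns lie within -1 to 1; 1 stands for 20 mm of shift or 0.1 rad of turn. Its arguments: {"type":"object","properties":{"increments":{"type":"array","items":{"type":"array"}},"squeeze":{"type":"number"}},"required":["increments"]}

```bash
ls; mkdir -p pics; python3 - <<'E'
from station import *
import cv2
print(get_obs())
for n in ("scene","top","wrist"):
    im,d=get_image(n); cv2.imwrite(f"pics/{n}0.png",im); print(n,get_calibration(n))
E
```

```text
pics
{'t': 0.0, 'q': array([-1.29300776e+00,  5.33733119e-02,  1.61428649e+00,  6.78837242e-06,
        1.47597496e+00, -1.19003194e-01]), 'dq': array([ 0.00019762, -0.00029473, -0.00153834, -0.00052085, -0.00116868,
       -0.00085179]), 'effort': array([-2.50625862e-04, -3.93677938e+01, -3.70173740e+01, -1.41797859e-04,
        6.89102933e-03, -4.83153954e-06]), 'tool_pos': array([ 0.24146539, -0.57618824,  0.40345693]), 'tool_rot': array([ 0.91344524,  1.3727705 , -0.91125432]), 'contact_force': array([ 0.35544284, -0.16525382,  0.85665213]), 'wrist_torque': array([ 0.03196229,  0.01058722, -0.04924755]), 'opening': 0.08575359319158406}
scene {'fx': 445.1838245262518, 'fy': 445.1838245262518, 'cx': 324.1010458277343, 'cy': 241.31117175684307, 'position': array([ 1.03496551, -0.48330601,  0.55797927]), 'orientation': array([-2.04068887, -0.69172598,  0.37666346])}
top {'fx': 545.6928041922441, 'fy': 545.6928041922441, 'cx': 318.3211443194824, 'cy': 239.7347305210311, 'position': array([0.44462394, 0.06119856, 0.93229582]), 'orientation': array([-2.15409579,  2.11710227, -0.19074745])}
wrist {'fx': 331.0849109920297, 'fy': 331.0849109920297, 'cx': 322.3174790508308, 'cy': 238.03584053200626, 'position': array([ 0.3175584 , -0.54434775,  0.37337959]), 'orientation': array([ 2.37984033, -1.58457356, -0.26348713])}
```

View pics/scene0.png

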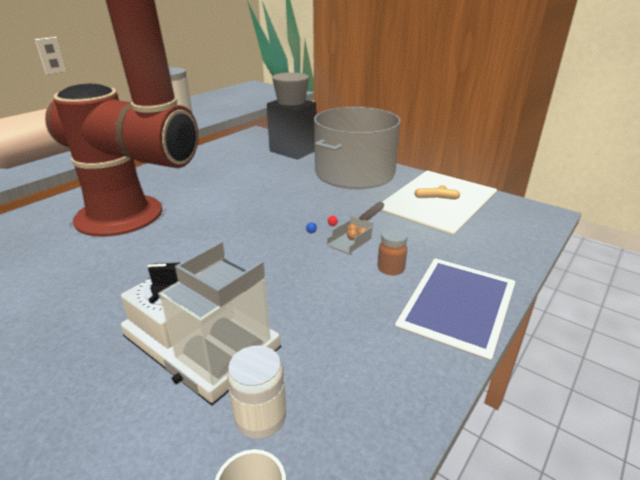

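View pics/top0.png

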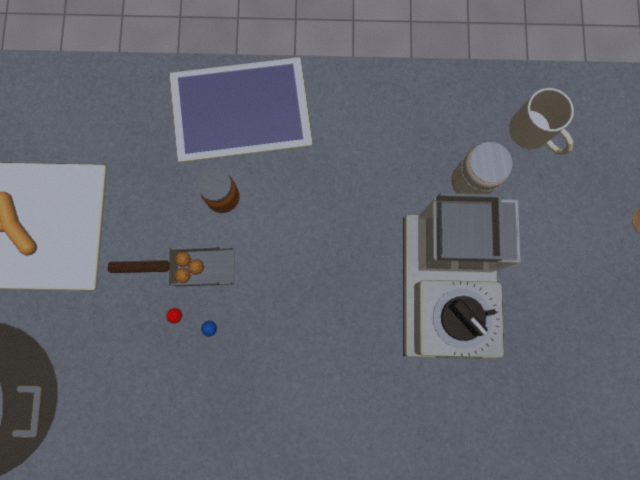

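View pics/wrist0.png

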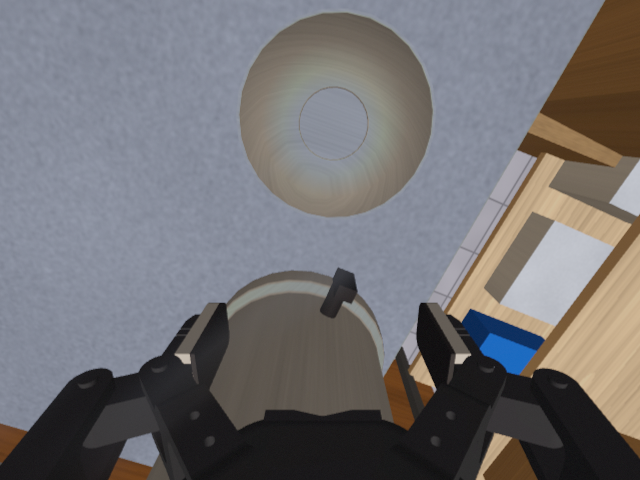

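```bash
cat > h.py <<'E'
from station import *
import numpy as np, cv2
from scipy.spatial.transform import Rotation as R
def P(cal,px,depth):
    v=np.array([(px[0]-cal['cx'])/cal['fx'],(px[1]-cal['cy'])/cal['fy'],1])*depth
    return R.from_rotvec(cal['orientation']).apply(v)+cal['position']
def onplane(cal,px,z):
    v=R.from_rotvec(cal['orientation']).apply([(px[0]-cal['cx'])/cal['fx'],(px[1]-cal['cy'])/cal['fy'],1])
    return cal['position']+v*(z-cal['position'][2])/v[2]
def proj(cal,p):
    c=R.from_rotvec(cal['orientation']).inv().apply(np.asarray(p)-cal['position'])
    return np.stack([c[...,0]/c[...,2]*cal['fx']+cal['cx'],c[...,1]/c[...,2]*cal['fy']+cal['cy']],-1)
def cloud(cal,d):
    v,u=np.mgrid[:480,:640]
    p=np.stack([(u-cal['cx'])/cal['fx']*d,(v-cal['cy'])/cal['fy']*d,d],-1)
    w=R.from_rotvec(cal['orientation']).apply(p.reshape(-1,3)).reshape(480,640,3)+cal['position']
    w[d==0]=np.nan
    return w
E
python3 - <<'E'
from h import *
np.set_printoptions(precision=4,suppress=True)
heights={'mouth':.158,'dial_pointer':.102,'index_mark':.102,'dial':.09,'scoop_grip':.04,'scoop_lip':.015,'scoop':0,'mill':0,'jar':0,'tin':0,'walnut0':.02,'hopper_in':.05,'flap':.158}
for c in("top","scene"):
    im,d=get_image(c);cal=get_calibration(c)
    for q,z in heights.items():
        r=tip_of(c,q)[:3]
        print(c,q,[(round(x['p'],2),np.round(x['centre'],1),onplane(cal,x['centre'],z)) for x in r])
im,d=get_image("top")
cv2.imwrite("pics/dialtop.png",cv2.resize(im[190:370,390:540],None,fx=4,fy=4,interpolation=cv2.INTER_CUBIC)[:600])
cv2.imwrite("pics/scooptop.png",cv2.resize(im[150:350,90:260],None,fx=3,fy=3,interpolation=cv2.INTER_CUBIC))
w=cloud(get_calibration("top"),d)
print(w[240,180],w[300,300],w[230,470],w[340,440])
E
```

```text
top mouth [(0.77, array([467.5, 229.6]), array([ 0.5969, -0.1593,  0.158 ]))]
top dial_pointer [(0.79, array([479.8, 333. ]), array([ 0.4499, -0.189 ,  0.102 ])), (0.48, array([222.6, 196.8]), array([0.6531, 0.2068, 0.102 ]))]
top index_mark [(0.64, array([486.9, 311.3]), array([ 0.4824, -0.2009,  0.102 ]))]
top dial [(0.66, array([461.3, 318.6]), array([ 0.4712, -0.165 ,  0.09  ]))]
top scoop_grip [(0.77, array([144.6, 268. ]), array([0.5463, 0.3398, 0.04  ]))]
top scoop_lip [(0.85, array([232.9, 264.9]), array([0.557 , 0.1992, 0.015 ]))]
top scoop [(0.73, array([144.2, 266.1]), array([0.5541, 0.3532, 0.    ])), (0.63, array([205.6, 267.8]), array([0.553, 0.248, 0.   ])), (0.33, array([200.5, 265.5]), array([0.5568, 0.257 , 0.    ]))]
top mill [(0.59, array([143.1, 267. ]), array([0.5525, 0.355 , 0.    ]))]
top jar [(0.71, array([223.1, 193.2]), array([0.6853, 0.2241, 0.    ]))]
top tin [(0.75, array([471.8, 182.6]), array([ 0.7129, -0.2145,  0.    ]))]
top walnut0 [(0.77, array([182.9, 260.2]), array([0.5629, 0.2828, 0.02  ])), (0.76, array([206.8, 327.3]), array([0.4522, 0.2369, 0
[... 936 characters left out ...]
    ]))]
scene jar [(0.57, array([392.7, 267.6]), array([0.6797, 0.2312, 0.    ])), (0.56, array([223.8, 280.9]), array([ 0.4274, -0.0232,  0.    ])), (0.3, array([149.9, 283.1]), array([ 0.3135, -0.1204,  0.    ]))]
scene tin [(0.62, array([262.7, 420.4]), array([ 0.7214, -0.2133,  0.    ]))]
scene walnut0 [(0.63, array([329.2, 221.1]), array([0.4706, 0.2819, 0.02  ])), (0.58, array([310. , 229.9]), array([0.4599, 0.2202, 0.02  ])), (0.52, array([350.8, 236.8]), array([0.5541, 0.2535, 0.02  ]))]
scene hopper_in []
scene flap [(0.73, array([242.1, 268. ]), array([ 0.5969, -0.114 ,  0.158 ]))]
[ 0.6007  0.2949 -0.0009] [0.5007 0.0849 0.0014] [ 0.5962 -0.1627  0.1589] [ 0.4384 -0.1315  0.0905]
```

```bash
ls pics
```

```text
dialtop.png
scene0.png
scooptop.png
top0.png
wrist0.png
```

View pics/dialtop.png

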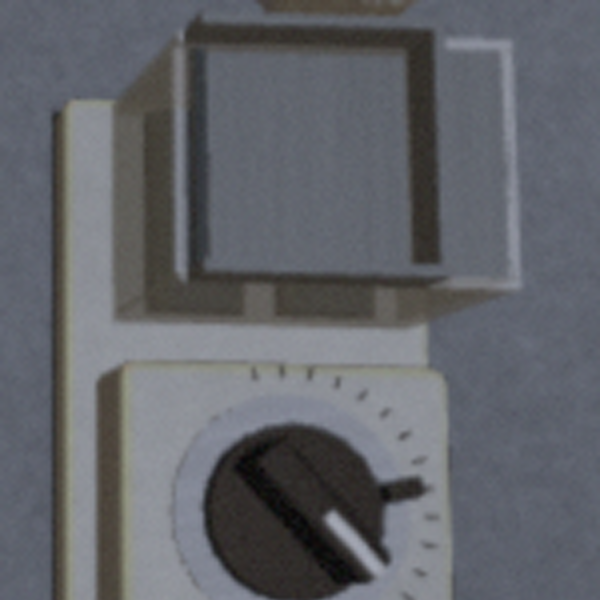

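View pics/scooptop.png

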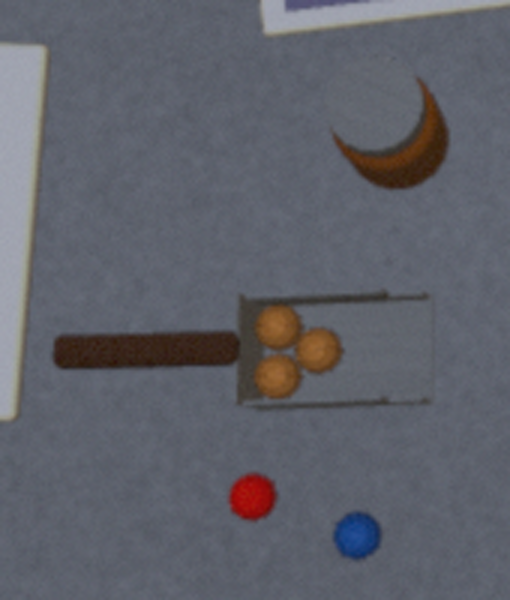

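```bash
python3 - <<'E'
from h import *
np.set_printoptions(precision=4,suppress=True)
o=get_obs(); print(R.from_rotvec(o['tool_rot']).as_matrix())
im,d=get_image("wrist"); w=cloud(get_calibration("wrist"),d)
print(w[120,330],w[60,250],w[350,300],w[280,345],w[200,400])
im,d=get_image("top");cal=get_calibration("top"); w=cloud(cal,d)
# mill orientation: housing edges: points with z ~ .09 in region
for lo,hi in((.086,.096),(.18,.195),(.025,.04)):
    m=(w[...,2]>lo)&(w[...,2]<hi)&(w[...,1]<0)&(w[...,1]>-.26)&(w[...,0]>.38)&(w[...,0]<.66)
    m=cv2.morphologyEx(m.astype(np.uint8),cv2.MORPH_OPEN,np.ones((2,2)))
    p=w[m>0][:,:2].astype(np.float32)
    print(len(p)); r=cv2.minAreaRect(p*1000); print(lo,r, p.min(0),p.max(0))
# scoop handle
m=(w[...,2]>.03)&(w[...,2]<.06)&(w[...,1]>.29)&(w[...,1]<.42)&(w[...,0]>.5)&(w[...,0]<.6)
p=w[m][:,:2]; print(len(p),cv2.minAreaRect((p*1000).astype(np.float32)), np.median(w[m][:,2]))
r=masks_of("top","scoop"); 
for x in r[:3]: print(x['p'],x['centre'],x['region'].sum())
E
```

```text
[[-0.      0.9223  0.3865]
 [ 0.      0.3865 -0.9223]
 [-1.     -0.     -0.    ]]
[ 0.326  -0.5497  0.0051] [ 0.3475 -0.4529  0.0005] [ 0.1463 -0.5958  0.1419] [ 0.1964 -0.6188  0.0856] [ 0.2775 -0.6577  0.0006]
4325
0.086 ((499.7393798828125, -152.2115936279297), (260.6651306152344, 109.37867736816406), 30.54117774963379) [nan nan] [nan nan]
745
0.18 ((600.9182739257812, -208.50027465820312), (57.53089904785156, 205.46189880371094), 42.17009735107422) [nan nan] [nan nan]
2354
0.025 ((nan, nan), (0.0, 0.0), 0.0) [nan nan] [nan nan]
873 ((551.0761108398438, 343.9267272949219), (107.82634735107422, 60.68338394165039), 89.98954772949219) 0.04693617912318837
0.86 [207.5, 263.0] 2679
0.48 [462.4, 318.0] 1678
```

carry_out(
  increments=[
    [[0,0,0.2],[0.55,0.97,0],0.6],
    [[0,0,0.2],[0.55,0.97,0],0.6],
    [[0,0,0.2],[0.55,0.97,0],0.6],
    [[0,0,0.2],[0.55,0.97,0],0.6],
    [[0,0,0.2],[0.55,0.97,0],0.6],
    [[0,0,0.2],[0.55,0.97,0],0.6],
    [[0,0,0.2],[0.55,0.97,0],0.6],
    [[0,0,0.2],[0.55,0.97,0],0.6],
  ],
)

```text
t: 2.55
tool_pos: [0.3334, -0.4112, 0.4047]
tool_rot: [0.782, 1.424, -0.783]
contact_force: [-0.4, -0.5, -0.6]
opening: 0.0512
```

carry_out(
  increments=[
    [[0,0,0.2],[0.55,0.97,0],0.6],
    [[0,0,0.2],[0.55,0.97,0],0.6],
    [[0,0,0.2],[0.55,0.97,0],0.6],
    [[0,0,0.2],[0.55,0.97,0],0.6],
    [[0,0,0.2],[0.55,0.97,0],0.6],
    [[0,0,0.2],[0.55,0.97,0],0.6],
    [[0,0,0.2],[0.55,0.97,0],0.6],
    [[0,0,0],[0,0,0],0.6],
  ],
)

```text
t: 3.35
tool_pos: [0.4147, -0.2581, 0.4053]
tool_rot: [0.658, 1.463, -0.659]
contact_force: [-0.2, -0.4, -0.1]
opening: 0.051
```

```bash
python3 - <<'E'
from h import *
np.set_printoptions(precision=4,suppress=True)
o=get_obs(); print(o['t'],o['tool_pos'],o['q'],o['opening']); print(R.from_rotvec(o['tool_rot']).as_matrix())
im,d=get_image("wrist"); cv2.imwrite("pics/w1.png",im); cal=get_calibration("wrist"); print(cal['position'])
for q,z in {'mouth':.158,'dial_pointer':.102,'index_mark':.102,'dial':.09}.items():
    print(q,[(round(x['p'],2),np.round(x['centre'],1),onplane(cal,x['centre'],z)) for x in tip_of("wrist",q)[:2]])
E
```

```text
3.35 [ 0.4147 -0.2581  0.4053] [-0.7094 -0.2853  1.9222  0.0008  1.4997  0.1346] 0.050970891797522254
[[ 0.0043  0.7473  0.6644]
 [-0.0026  0.6645 -0.7473]
 [-1.      0.0014  0.0048]]
[ 0.4762 -0.2043  0.375 ]
mouth []
dial_pointer [(0.91, array([277.9, 144.5]), array([ 0.4433, -0.188 ,  0.102 ]))]
index_mark [(0.97, array([319.2, 120.2]), array([ 0.4787, -0.2005,  0.102 ]))]
dial [(0.65, array([277.6, 101. ]), array([ 0.4677, -0.166 ,  0.09  ]))]
```

View pics/w1.png

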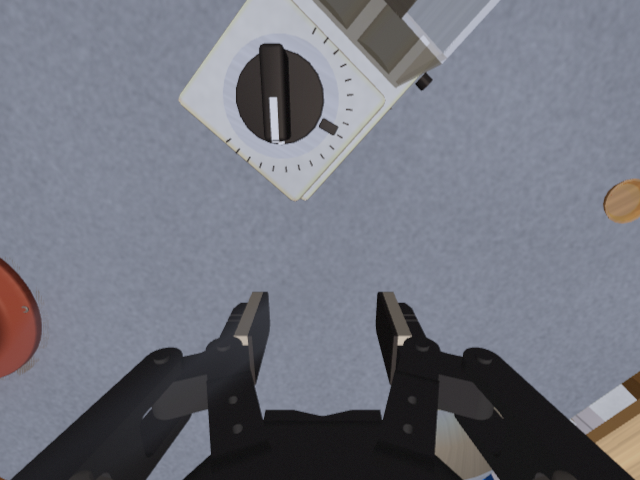

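```bash
python3 - <<'E'
from h import *
np.set_printoptions(precision=4,suppress=True)
im=cv2.imread("pics/w1.png");cal=get_calibration("wrist")
cv2.imwrite("pics/w1c.png",cv2.resize(im[20:210,170:400],None,fx=3.4,fy=3.1,interpolation=cv2.INTER_CUBIC))
g=im.max(2)
dark=(g<75).astype(np.uint8); dark[:, :215]=0; dark[170:]=0; dark[:, 400:]=0
n,l,s,c=cv2.connectedComponentsWithStats(dark)
for i in range(1,n):
    if s[i,4]>40: print(i,s[i],c[i])
white=(im.min(2)>190)
E
```

```text
1 [385   0  15  18 140] [394.2357   5.4429]
3 [ 236   44   87  100 6169] [279.3897  93.3741]
6 [319 119  18  16 157] [327.7389 126.4204]
```

View pics/w1c.png

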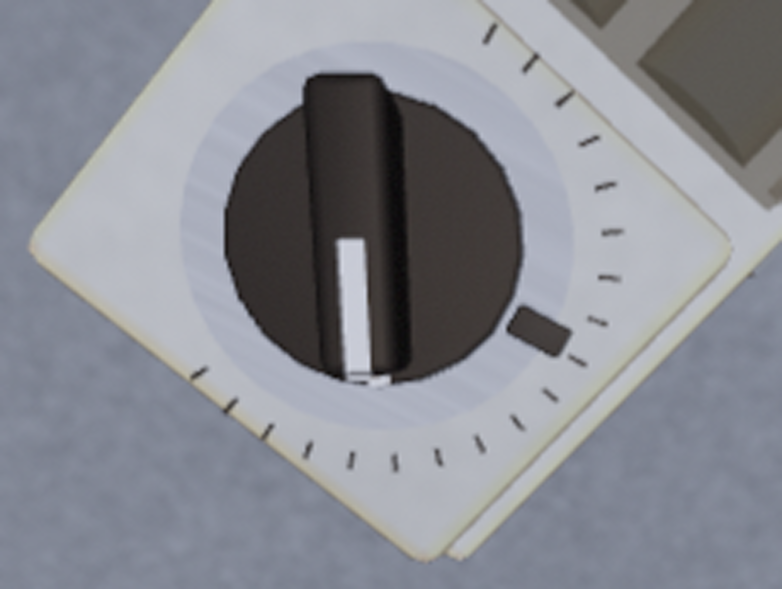

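```bash
python3 - <<'E'
from h import *
from scipy.optimize import least_squares
np.set_printoptions(precision=4,suppress=True)
im=cv2.imread("pics/w1.png");cal=get_calibration("wrist")
cr=lambda x,y:(170+x/3.4,20+y/3.1)
# disc edge points read from crop
pts=[(226,215),(225,260),(245,180),(270,135),(300,100),(420,105),(460,130),(497,170),(518,215),(522,255),(510,305),(480,345),(430,378),(250,310),(285,350)]
w=np.array([onplane(cal,cr(*p),.1)[:2] for p in pts])
f=least_squares(lambda c:np.hypot(*(w-c[:2]).T)-c[2],[.47,-.166,.034]); print(f.x,f.fun)
c=f.x[:2]
tab=onplane(cal,(327.74,126.42),.102)[:2]; print("tab r,ang",np.hypot(*(tab-c)),np.degrees(np.arctan2(*(tab-c)[::-1])))
a=onplane(cal,cr(351,240),.138)[:2];b=onplane(cal,cr(360,372),.138)[:2]
print("line",np.degrees(np.arctan2(*(b-a)[::-1])),a,b, "b from c",np.hypot(*(b-c)),np.degrees(np.arctan2(*(b-c)[::-1])))
corn=[cr(33,247),cr(428,558),cr(730,243)]
k=np.array([onplane(cal,p,.09)[:2] for p in corn]);print(k)
for i,j in((0,1),(2,1)): v=k[j]-k[i];print(np.hypot(*v),np.degrees(np.arctan2(*v[::-1])))
o=get_obs();m=R.from_rotvec(o['tool_rot']).as_matrix();print("jaw",np.degrees(np.arctan2(m[1,2],m[0,2])))
E
```

```text
[ 0.4697 -0.1706  0.0332] [ 0.0004  0.0008 -0.0015 -0.0003  0.0021 -0.0002 -0.0007 -0.0005  0.
  0.0002  0.0004 -0.      0.0003 -0.0005 -0.0005]
tab r,ang 0.04161159676285156 -76.91479322861643
line -137.59967450319144 [ 0.4685 -0.1714] [ 0.4486 -0.1896] b from c 0.028448726949776102 -137.91382654394874
[[ 0.4167 -0.1095]
 [ 0.4153 -0.2308]
 [ 0.525  -0.2313]]
0.1213080493011484 -90.6898829795742
0.10970218214669944 179.71474663945062
jaw -48.66808959319329
```

carry_out(
  increments=[
    [[0,0,0.16],[0.55,0.9,0],0.55],
    [[0,0,0],[0.55,0.9,0],0.55],
    [[0,0,0],[0.55,0.9,0],0.55],
    [[0,0,0],[0.55,0.9,0],0.55],
    [[0,0,0],[0.4,0.6,0],0.55],
    [[0,0,0],[0,0,0],0.55],
  ],
)

```text
t: 4.2
tool_pos: [0.4652, -0.1798, 0.4051]
tool_rot: [0.657, 1.464, -0.662]
contact_force: [-0.1, 0.2, -0.3]
opening: 0.047
```

carry_out(
  increments=[
    [[0,0,0],[0.25,0.5,-0.5],0.55],
    [[0,0,0],[0,0,-0.9],0.55],
    [[0,0,0],[0,0,-0.9],0.55],
    [[0,0,0],[0,0,-0.9],0.55],
    [[0,0,0],[0,0,-0.6],0.55],
    [[0,0,0],[0,0,0],0.55],
  ],
)

```text
t: 4.8
tool_pos: [0.4687, -0.1718, 0.3236]
tool_rot: [0.662, 1.463, -0.668]
contact_force: [-0.6, 0.9, 0.2]
opening: 0.0473
```

```bash
python3 - <<'E'
from h import *
np.set_printoptions(precision=4,suppress=True)
o=get_obs(); m=R.from_rotvec(o['tool_rot']).as_matrix();print(o['t'],o['tool_pos'],m[:,0],"jaw",np.degrees(np.arctan2(m[1,2],m[0,2])))
im,d=get_image("wrist"); cv2.imwrite("pics/w2.png",im)
E
```

```text
4.8 [ 0.4687 -0.1718  0.3236] [ 0.0015 -0.0048 -1.    ] jaw -48.790926096418914
```

View pics/w2.png

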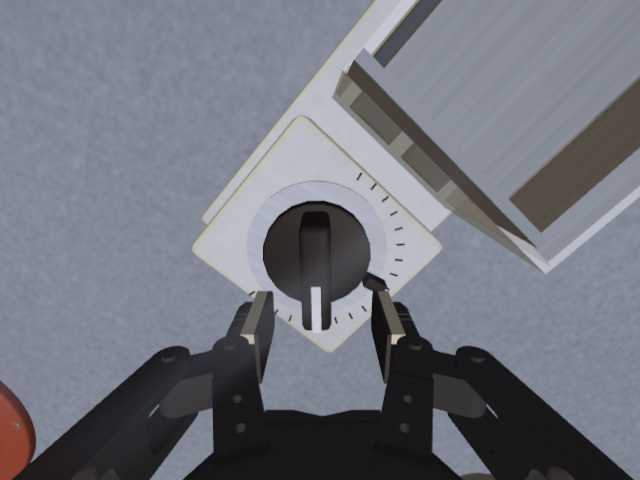

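carry_out(
  increments=[
    [[0,0,0.2],[0.05,0.1,-0.7],0.55],
    [[0,0,0],[0,0,-0.7],0.55],
    [[0,0,0],[0,0,-0.6],0.55],
    [[0,0,0],[0,0,0],0.55],
  ],
)

```text
t: 5.25
tool_pos: [0.4705, -0.1703, 0.2833]
tool_rot: [0.645, 1.463, -0.651]
contact_force: [0.4, 0.2, -0.5]
opening: 0.0471
```

```bash
python3 - <<'E'
from h import *
np.set_printoptions(precision=4,suppress=True)
o=get_obs(); m=R.from_rotvec(o['tool_rot']).as_matrix();print(o['t'],o['tool_pos'],m[:,0],"jaw",np.degrees(np.arctan2(m[1,2],m[0,2])))
im,d=get_image("wrist"); cv2.imwrite("pics/w3.png",im)
E
```

```text
5.25 [ 0.4705 -0.1703  0.2833] [ 0.0061 -0.0072 -1.    ] jaw -47.580634224626664
```

View pics/w3.png

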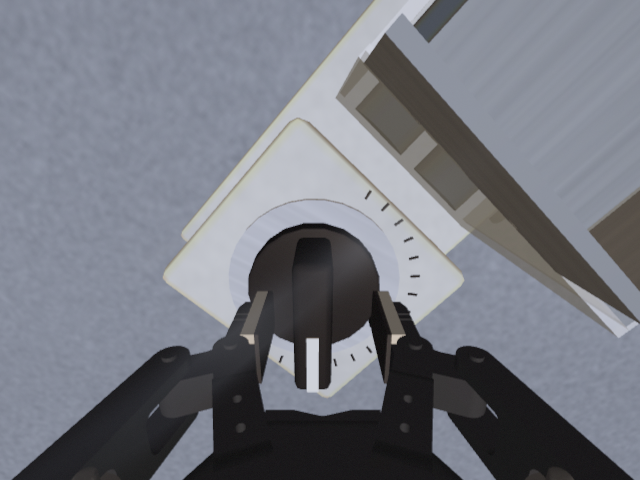

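carry_out(
  increments=[
    [[0,0,0],[-0.1,0.1,-0.1],0.55],
    [[0,0,0],[0,0,0],0.2],
    [[0,0,0],[0,0,0],0],
    [[0,0,0],[0,0,0],0],
    [[0,0,0],[0,0,0],0],
    [[0,0,0],[0,0,0],0],
  ],
  squeeze=40,
)

```text
t: 5.9
tool_pos: [0.4682, -0.1674, 0.2836]
tool_rot: [0.646, 1.466, -0.65]
contact_force: [0.3, -0.1, -1.6]
opening: 0.0155
```

```bash
python3 - <<'E'
from h import *
np.set_printoptions(precision=4,suppress=True)
o=get_obs(); m=R.from_rotvec(o['tool_rot']).as_matrix();print(o['t'],o['tool_pos'],o['opening'],o['contact_force'],o['q'],m[:,0],"jaw",np.degrees(np.arctan2(m[1,2],m[0,2])))
im,d=get_image("wrist"); cv2.imwrite("pics/w4.png",im)
E
```

```text
5.9 [ 0.4682 -0.1674  0.2836] 0.015476534614657728 [ 0.2642 -0.0617 -1.6437] [-0.4927 -0.151   2.0186 -0.002   1.2683  0.338 ] [ 0.0041 -0.0043 -1.    ] jaw -47.560125408983296
```

View pics/w4.png

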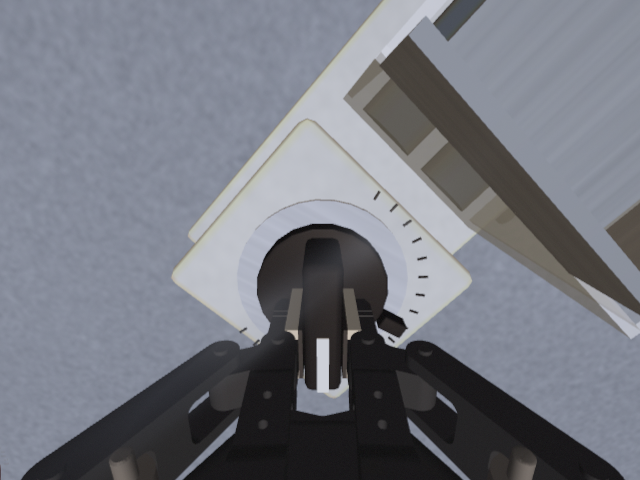

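carry_out(
  increments=[
    [[0,0,0.7],[0,0,0],0],
    [[0,0,0.8],[0,0,0],0],
    [[0,0,0.8],[0,0,0],0],
    [[0,0,0.8],[0,0,0],0],
    [[0,0,0.8],[0,0,0],0],
    [[0,0,0.8],[0,0,0],0],
    [[0,0,0.8],[0,0,0],0],
    [[0,0,0.8],[0,0,0],0],
  ],
)

```text
t: 6.75
tool_pos: [0.4688, -0.1686, 0.2836]
tool_rot: [0.138, 1.556, -0.14]
contact_force: [1.4, -0.5, -1.5]
opening: 0.0153
```

carry_out(
  increments=[
    [[0,0,0.8],[0,0,0],0],
    [[0,0,0.8],[0,0,0],0],
    [[0,0,0.8],[0,0,0],0],
    [[0,0,0.8],[0,0,0],0],
    [[0,0,0.6],[0,0,0],0],
    [[0,0,0],[0,0,0],0],
  ],
)

```text
t: 7.35
tool_pos: [0.4695, -0.1691, 0.2836]
tool_rot: [-0.17, 1.552, 0.17]
contact_force: [0.8, 0.4, -0.8]
opening: 0.0153
```

```bash
cat > st.py <<'E'
from h import *
import sys
np.set_printoptions(precision=4,suppress=True)
o=get_obs(); m=R.from_rotvec(o['tool_rot']).as_matrix();print(o['t'],o['tool_pos'],o['opening'],o['contact_force'],'q',o['q'],'tx',m[:,0],'tz',m[:,2],"jaw",np.degrees(np.arctan2(m[1,2],m[0,2])))
if len(sys.argv)>2:
    im,d=get_image(sys.argv[1]); cv2.imwrite(f"pics/{sys.argv[2]}.png",im); np.save("last_d.npy",d)
E
python3 st.py wrist w5
```

```text
7.35 [ 0.4695 -0.1691  0.2836] 0.015269471146941013 [ 0.7883  0.4438 -0.8127] q [-0.4965 -0.148   2.0159  0.0074  1.2634 -0.7162] tx [ 0.0123  0.0013 -0.9999] tz [0.9764 0.2158 0.0123] jaw 12.462088062675237
```

View pics/w5.png

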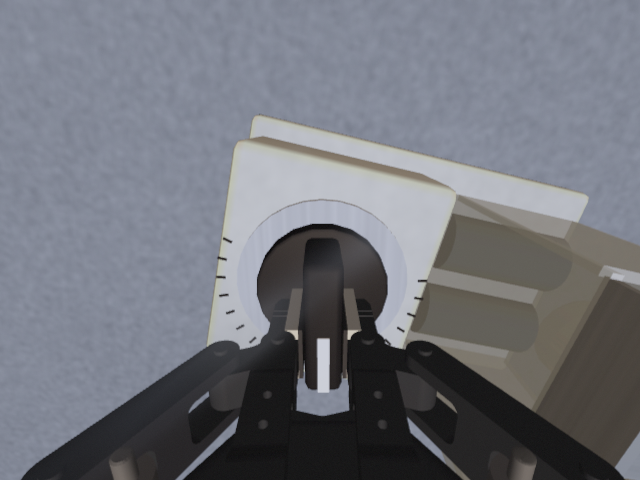

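carry_out(
  increments=[
    [[0,0,0],[0,0,0],0.35],
    [[0,0,0],[0,0,0],0.35],
    [[0,0,0],[0,0,0],0.35],
    [[0,0,0],[0,0,0.9],0.5],
    [[0,0,0],[0,0,1],0.6],
    [[0,0,0],[0,0,1],0.6],
    [[0,0,0],[0,-1,1],0.6],
    [[0,0,0],[0,-1,1],0.6],
  ],
)

```text
t: 8.2
tool_pos: [0.4687, -0.2082, 0.3827]
tool_rot: [-0.167, 1.555, 0.171]
contact_force: [-0.1, -0.2, -0.8]
opening: 0.0512
```

carry_out(
  increments=[
    [[0,0,0],[0,-1,0.5],0.6],
    [[0,0,0],[0,-1,0],0.6],
    [[0,0,0],[0,-0.5,0],0.6],
    [[0,0,0],[0,0,0],0.6],
  ],
)

```text
t: 8.6
tool_pos: [0.4693, -0.2621, 0.3993]
tool_rot: [-0.17, 1.547, 0.162]
contact_force: [0.3, 0.4, 0.6]
opening: 0.0513
```

```bash
python3 st.py wrist w6; python3 - <<'E'
import cv2
im=cv2.imread("pics/w6.png");print(im.shape)
E
```

```text
8.6 [ 0.4693 -0.2621  0.3993] 0.05131119060250801 [0.2962 0.3944 0.6166] q [-0.6495 -0.1588  1.8254  0.0084  1.4587 -0.8625] tx [ 0.018  -0.0031 -0.9998] tz [0.9774 0.2106 0.0169] jaw 12.1579165663751
(480, 640, 3)
```

View pics/w6.png

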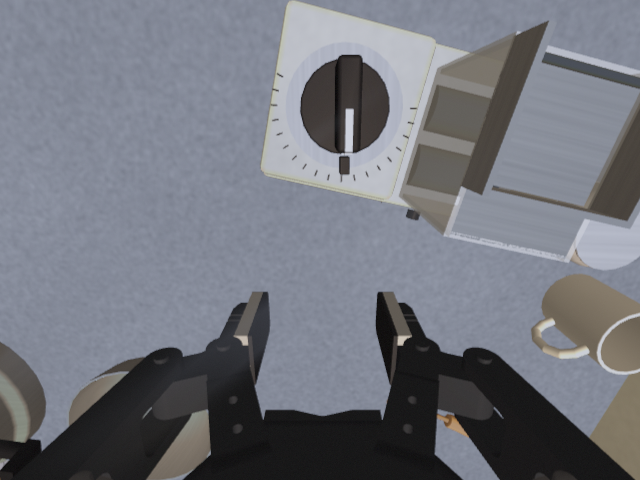

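```bash
python3 - <<'E'
from h import *
from scipy.optimize import least_squares
np.set_printoptions(precision=4,suppress=True)
im=cv2.imread("pics/w6.png");cal=get_calibration("wrist")
cv2.imwrite("pics/w6c.png",cv2.resize(im[40:190,270:420],None,fx=4,fy=4,interpolation=cv2.INTER_CUBIC))
g=im.max(2); dark=(g<75).astype(np.uint8); dark[200:]=0;dark[:,:290]=0;dark[:,400:]=0
n,l,s,c=cv2.connectedComponentsWithStats(dark)
for i in range(1,n):
    if s[i,4]>40: print(i,s[i],c[i])
wh=((im.min(2)>150)).astype(np.uint8); wh[:108]=0;wh[156:]=0;wh[:,:342]=0;wh[:,358:]=0
n,l,s,c=cv2.connectedComponentsWithStats(wh)
for i in range(1,n): print('w',s[i],c[i])
E
```

```text
1 [ 301   55   88   98 6246] [344.257  103.3433]
2 [339 157  10  17 168] [343.5536 164.9107]
w [345 109   9  43 323] [348.8297 130.3529]
w [342 153  16   3  41] [349.5854 154.0244]
```

View pics/w6c.png

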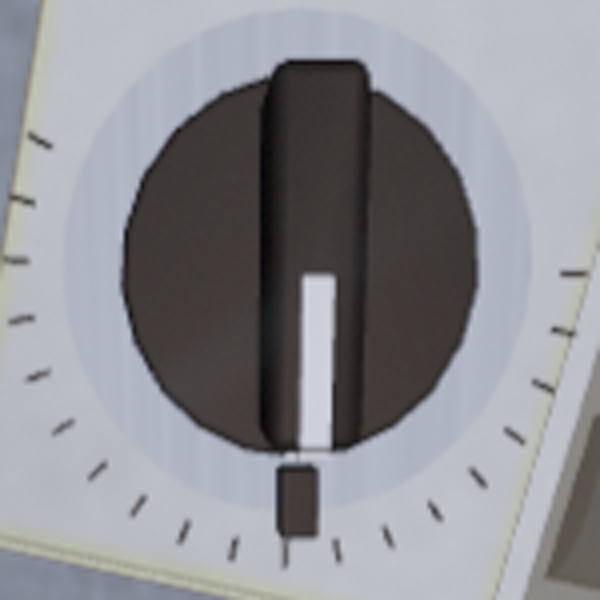

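```bash
python3 - <<'E'
from h import *
from scipy.optimize import least_squares
np.set_printoptions(precision=4,suppress=True)
im=cv2.imread("pics/w6.png");cal=get_calibration("wrist")
g=im.max(2); dark=((g<75)*255).astype(np.uint8); dark[155:]=0;dark[:60]=0;dark[:,:290]=0;dark[:,400:]=0
cn=max(cv2.findContours(dark,cv2.RETR_EXTERNAL,cv2.CHAIN_APPROX_NONE)[0],key=len)[:,0].astype(float)
cn=cn[((cn[:,0]<330)|(cn[:,0]>368))]
w=np.array([onplane(cal,p,.1)[:2] for p in cn])
f=least_squares(lambda c:np.hypot(*(w-c[:2]).T)-c[2],[.47,-.166,.034],loss='soft_l1',f_scale=.0005);c=f.x[:2];print(f.x,abs(f.fun).max(),len(cn))
A=lambda v:np.degrees(np.arctan2(v[1],v[0]))
k=lambda x,y:(270+x/4-.375,40+y/4-.375)
tab=onplane(cal,(343.55,164.91),.102)[:2];print("tab",A(tab-c),np.hypot(*(tab-c)))
t1,t2=[onplane(cal,k(*p),.103)[:2] for p in((298.5,466),(298,536))];print("tab dir",A(t2-t1))
a,b=[onplane(cal,k(*p),.138)[:2] for p in((318.5,276),(315.5,448))];print("line",A(b-a),A(b-c),a,b,np.hypot(*(b-c)),np.hypot(*(a-c)))
u=[onplane(cal,k(*p),.138)[:2] for p in((325,62),(313,449))]
# bar top edges: left (284,70)->(278,435); right (366,70)->(350,440)?
get_image("wrist")
for q in('dial_pointer','index_mark','dial'):
    for r in tip_of("wrist",q)[:1]:
        p=onplane(cal,r['centre'],.09 if q=='dial' else .102)[:2]; print(q,r['p'],r['centre'],p,A(p-c))
E
```

```text
[ 0.4706 -0.1654  0.033 ] 0.0005597914291120692 180
tab -77.82802582262737 0.04218359187351465
tab dir -77.05698708247071
line -77.42687143720897 -77.23134934083691 [ 0.4711 -0.1675] [ 0.477  -0.1939] 0.0291880679532366 0.0021017796797409218
dial_pointer 0.86 [343.3, 151.7] [ 0.477  -0.1968] -78.54256816324887
index_mark 0.66 [345.9, 156.6] [ 0.4798 -0.2   ] -75.07809404926735
dial 0.61 [339.0, 111.0] [ 0.4676 -0.168 ] -138.74857220728472
```

carry_out(
  increments=[
    [[0,0,-0.07],[0.13,1,0.1],0.6],
    [[0,0,-0.07],[0.13,1,0.1],0.6],
    [[0,0,-0.07],[0.13,1,0],0.6],
    [[0,0,-0.07],[0.13,1,0],0.6],
    [[0,0,-0.07],[0.13,1,0],0.6],
    [[0,0,-0.07],[0.13,1,0],0.6],
    [[0,0,-0.07],[0.13,1,0],0.6],
    [[0,0,-0.07],[0.13,1,0],0.6],
  ],
)

```text
t: 9.65
tool_pos: [0.4892, -0.091, 0.4]
tool_rot: [-0.125, 1.554, 0.123]
contact_force: [-0.5, 0.1, -1.3]
opening: 0.0515
```

carry_out(
  increments=[
    [[0,0,-0.07],[0.13,1,0],0.6],
    [[0,0,-0.07],[0.13,1,0],0.6],
    [[0,0,-0.07],[0.13,1,0],0.6],
    [[0,0,-0.07],[0.13,1,0],0.6],
    [[0,0,-0.07],[0.13,1,0],0.6],
    [[0,0,-0.07],[0.13,1,0],0.6],
    [[0,0,-0.07],[0.13,1,0],0.6],
    [[0,0,-0.07],[0.13,1,0],0.6],
  ],
)

```text
t: 10.45
tool_pos: [0.5074, 0.0813, 0.3977]
tool_rot: [-0.085, 1.558, 0.085]
contact_force: [-0.2, -0.4, 0.6]
opening: 0.051
```

carry_out(
  increments=[
    [[0,0,-0.07],[0.13,1,0],0.6],
    [[0,0,-0.07],[0.13,1,0],0.6],
    [[0,0,-0.07],[0.13,1,0],0.6],
    [[0,0,-0.07],[0.13,1,0],0.6],
    [[0,0,-0.07],[0.13,1,0],0.6],
    [[0,0,-0.07],[0.13,0.5,0],0.6],
    [[0,0,0],[0,0,0],0.6],
  ],
)

```text
t: 11.15
tool_pos: [0.5196, 0.2018, 0.3955]
tool_rot: [-0.058, 1.563, 0.058]
contact_force: [0.3, -0.2, 0.2]
opening: 0.0514
```

```bash
python3 st.py wrist w7;python3 - <<'E'
from h import *
np.set_printoptions(precision=4,suppress=True)
cal=get_calibration("wrist")
for q,z in (('scoop_grip',.04),('scoop_lip',.015),('scoop',0)):
    print(q,[(round(x['p'],2),np.round(x['centre'],1),onplane(cal,x['centre'],z)) for x in tip_of("wrist",q)[:2]])
E
```

```text
11.15 [0.5196 0.2018 0.3955] 0.051407660238542444 [ 0.2644 -0.1915  0.1542] q [ 0.2371 -0.1042  1.7824 -0.0011  1.4565  0.1635] tx [ 0.007   0.0006 -1.    ] tz [0.9973 0.0737 0.007 ] jaw 4.224847466339701
scoop_grip [(0.61, array([364.3,  66.1]), array([0.5491, 0.3362, 0.04  ]))]
scoop_lip [(0.88, array([350.8, 211.3]), array([0.5531, 0.1982, 0.015 ]))]
scoop [(0.6, array([353.6, 167.3]), array([0.553 , 0.2437, 0.    ]))]
```

View pics/w7.png

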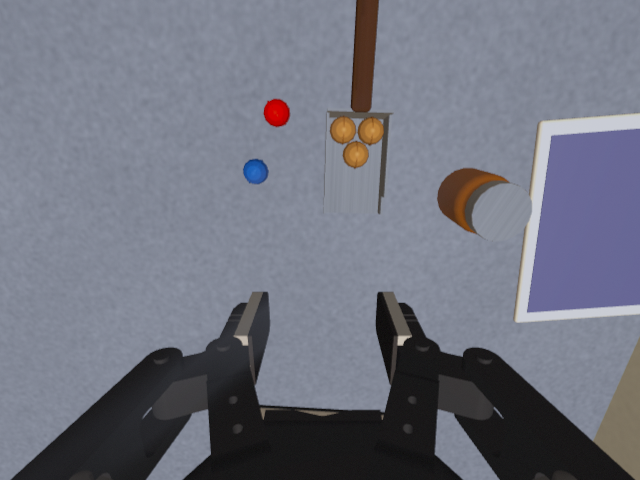

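```bash
python3 - <<'E'
from h import *
np.set_printoptions(precision=4,suppress=True)
im=cv2.imread("pics/w7.png");cal=get_calibration("wrist")
hsv=cv2.cvtColor(im,cv2.COLOR_BGR2HSV)
c=[]
for r in range(2,100,8):
    row=im[r,330:400].astype(int); m=(row.max(1)<100); xs=np.where(m)[0]+330; c.append(((xs.min()+xs.max())/2,r,len(xs)))
print(c)
p=np.array([onplane(cal,(a,b),.048)[:2] for a,b,_ in c]); k=np.polyfit(p[:,1],p[:,0],1); print(k,"x at y=.338",np.polyval(k,.338), p[0],p[-1])
l=[onplane(cal,q,.015-.0)[:2] for q in((323,214.5),(380,214.5))];print(l,np.hypot(*(l[1]-l[0])), (l[0]+l[1])/2)
E
```

```text
[(np.float64(367.0), 2, 23), (np.float64(366.5), 10, 22), (np.float64(366.0), 18, 23), (np.float64(365.5), 26, 22), (np.float64(365.0), 34, 23), (np.float64(364.5), 42, 22), (np.float64(364.0), 50, 21), (np.float64(363.5), 58, 22), (np.float64(363.0), 66, 21), (np.float64(362.5), 74, 22), (np.float64(362.0), 82, 21), (np.float64(361.5), 90, 22), (np.float64(361.0), 98, 21)]
[-0.0397  0.5611] x at y=.338 0.5476903939198234 [0.546  0.3805] [0.5489 0.3082]
[array([0.5237, 0.1912]), array([0.5858, 0.1955])] 0.0622600727501934 [0.5548 0.1933]
```

carry_out(
  increments=[
    [[0,0.07,-0.33],[0.25,1,0],0.7],
    [[0,0,0],[0.25,1,0],0.7],
    [[0,0,0],[0.25,1,-0.5],0.7],
    [[0,0,0],[0.2,1,-1],0.7],
    [[0,0,0],[0.2,1,-1],0.7],
    [[0,0,0],[0.2,1,-1],0.7],
    [[0,0,0],[0.1,0.6,-1],0.7],
    [[0,0,0],[0,0,0],0.7],
  ],
)

```text
t: 12.15
tool_pos: [0.5515, 0.3289, 0.3054]
tool_rot: [-0.02, 1.565, 0.019]
contact_force: [0.2, -1.4, -0.6]
opening: 0.0595
```

```bash
python3 st.py wrist w8
```

```text
12.15 [0.5515 0.3289 0.3054] 0.05950037810505445 [ 0.1606 -1.4108 -0.6348] q [ 0.4224  0.1685  1.658  -0.003   1.3102  0.3983] tx [ 0.0057 -0.0006 -1.    ] tz [0.9997 0.0249 0.0057] jaw 1.4288844486398953
```

View pics/w8.png

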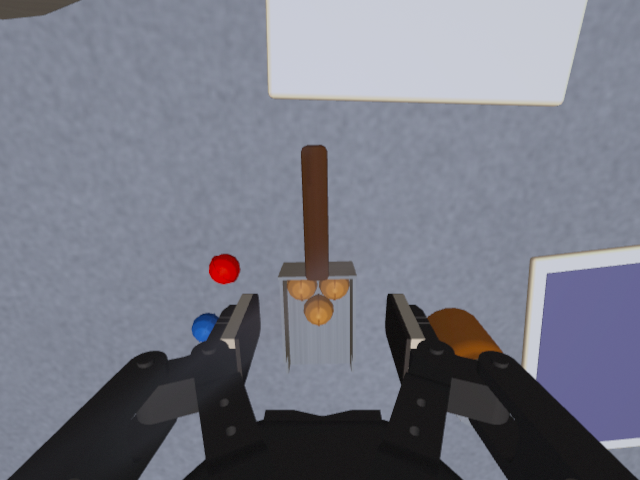

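```bash
python3 - <<'E'
from h import *
np.set_printoptions(precision=4,suppress=True)
cal=get_calibration("wrist")
for px,z in(((314,147),.048),((317,277),.048),((317,265),.04),((287,371),.014),((352,370),.014)): print(onplane(cal,px,z))
for q,z in (('scoop_grip',.04),('scoop_lip',.015)):
    print(q,[(round(x['p'],2),np.round(x['centre'],1),onplane(cal,x['centre'],z)) for x in tip_of("wrist",q)[:1]])
E
```

```text
[0.5467 0.3977 0.048 ]
[0.5504 0.3023 0.048 ]
[0.5502 0.3087 0.04  ]
[0.5232 0.1853 0.014 ]
[0.5862 0.1876 0.014 ]
scoop_grip [(0.55, array([317.6, 231. ]), array([0.5502, 0.3364, 0.04  ]))]
scoop_lip [(0.64, array([320.7, 361.4]), array([0.5556, 0.1979, 0.015 ]))]
```

carry_out(
  increments=[
    [[0,0.05,0.15],[-0.1,0.2,-1],0.7],
    [[0,0,0],[0,0.2,-1],0.7],
    [[0,0,0],[0,0,-1],0.7],
    [[0,0,0],[0,0,-1],0.7],
    [[0,0,0],[0,0,-1],0.7],
    [[0,0,0],[0,0,-0.5],0.7],
    [[0,0,0],[0,0,0],0.7],
  ],
)

```text
t: 13.0
tool_pos: [0.5517, 0.3334, 0.2007]
tool_rot: [-0.024, 1.553, 0.035]
contact_force: [-0.0, -0.2, 0.5]
opening: 0.0598
```

```bash
python3 st.py wrist w9
```

```text
13.0 [0.5517 0.3334 0.2007] 0.05979434795246794 [-0.0259 -0.2417  0.4634] q [ 0.4284  0.292   1.7055 -0.001   1.1252  0.3913] tx [ 0.0176  0.007  -0.9998] tz [0.9991 0.0375 0.0178] jaw 2.1504917426022137
```

View pics/w9.png

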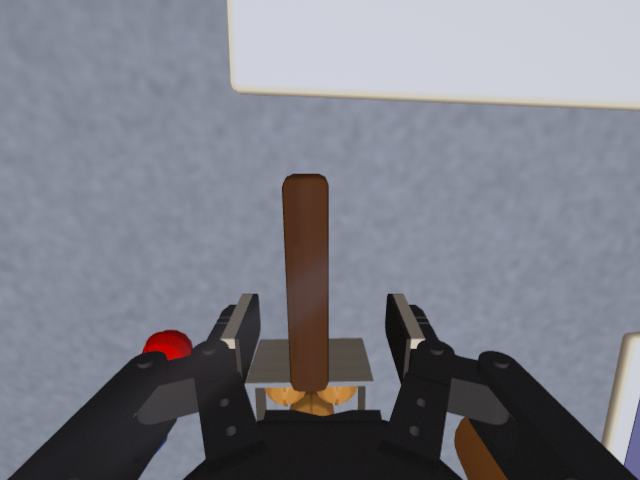

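carry_out(
  increments=[
    [[-0.07,0.17,0],[-0.14,0.18,-0.28],0.7],
    [[0,0,0],[0,0,0],0.7],
  ],
)

```text
t: 13.25
tool_pos: [0.5497, 0.3375, 0.1977]
tool_rot: [-0.028, 1.567, 0.03]
contact_force: [0.3, -0.6, -0.1]
opening: 0.0599
```

```bash
python3 st.py
```

```text
13.25 [0.5497 0.3375 0.1977] 0.05989761212508278 [ 0.2913 -0.6379 -0.0657] q [ 0.4354  0.3003  1.701  -0.0001  1.1369  0.3982] tx [ 0.0031  0.0013 -1.    ] tz [0.9993 0.0373 0.0032] jaw 2.135384804128813
```

carry_out(
  increments=[
    [[0,0,0],[0,0,-0.12],0.4],
    [[0,0,0],[0,0,0],0],
    [[0,0,0],[0,0,0],0],
    [[0,0,0],[0,0,0],0],
    [[0,0,0],[0,0,0],0],
    [[0,0,0],[0,0,0],0],
  ],
  squeeze=70,
)

```text
t: 13.85
tool_pos: [0.5505, 0.3382, 0.1978]
tool_rot: [-0.027, 1.564, 0.032]
contact_force: [0.1, -0.3, -1.1]
opening: 0.0166
```

```bash
python3 st.py wrist w10
```

```text
13.85 [0.5505 0.3382 0.1978] 0.016556925966244498 [ 0.1195 -0.3116 -1.0661] q [0.4358 0.3014 1.6995 0.0001 1.1334 0.3981] tx [ 0.0066  0.0032 -1.    ] tz [0.9993 0.0376 0.0067] jaw 2.157168963360882
```

View pics/w10.png

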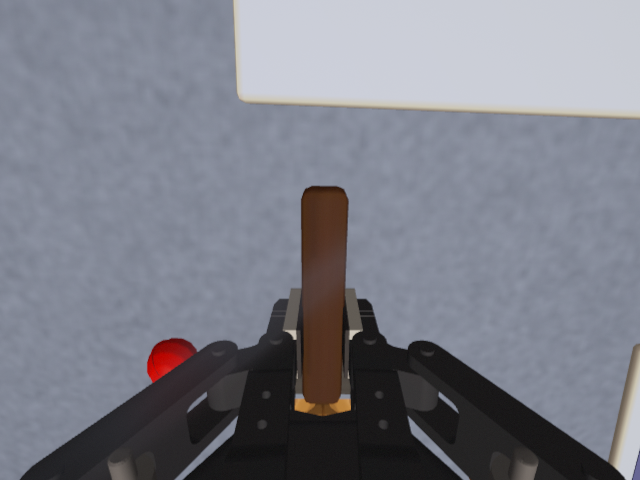

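carry_out(
  increments=[
    [[0,0,0],[0,0,0.3],0],
    [[0,0,0],[0,0,0.6],0],
    [[0,0,0],[0,0,0.8],0],
    [[0,0,0],[0,0,0.8],0],
    [[0,0,0],[0,0,0.5],0],
    [[0,0,0],[0,0,0.2],0],
  ],
)

```text
t: 14.5
tool_pos: [0.5499, 0.3381, 0.2671]
tool_rot: [-0.026, 1.564, 0.032]
contact_force: [0.6, -0.6, -2.4]
opening: 0.0169
```

```bash
python3 st.py scene s1; python3 st.py top t1
```

```text
14.5 [0.5499 0.3381 0.2671] 0.016901178683029403 [ 0.6453 -0.6184 -2.4206] q [0.4359 0.2149 1.6734 0.0009 1.2461 0.3983] tx [ 0.0061  0.0038 -1.    ] tz [0.9993 0.0373 0.0063] jaw 2.138071028343267
14.55 [0.5502 0.3382 0.2678] 0.0166141342170875 [ 1.1292  0.5471 -1.9829] q [0.4359 0.2146 1.6727 0.0009 1.246  0.3982] tx [ 0.0072  0.0043 -1.    ] tz [0.9993 0.0374 0.0074] jaw 2.142030198191885
```

View pics/s1.png

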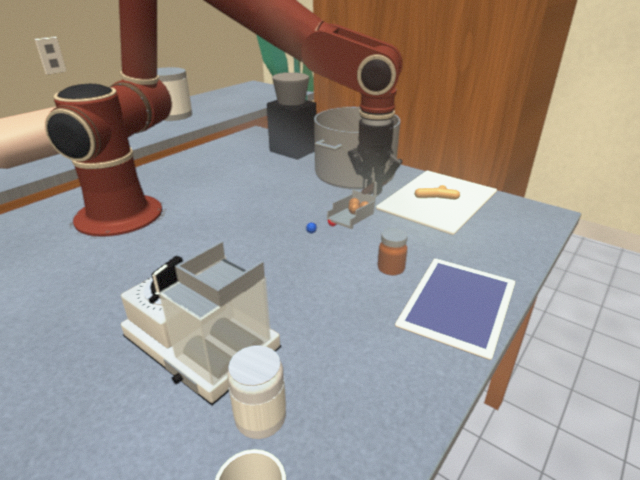

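carry_out(
  increments=[
    [[0,0.05,0],[0,-0.3,0.3],0],
    [[0,0,-0.05],[0.1,-0.6,0.6],0],
    [[0,0,-0.05],[0.15,-0.8,0.7],0],
    [[0,0,-0.05],[0.2,-1,0.7],0],
    [[0,0,-0.05],[0.2,-1,0.7],0],
    [[0,0,-0.05],[0.2,-1,0.7],0],
    [[0,0,-0.05],[0.2,-1,0.7],0],
    [[0,0,-0.05],[0.2,-1,0.7],0],
  ],
)

```text
t: 15.4
tool_pos: [0.5738, 0.1929, 0.3726]
tool_rot: [-0.001, 1.577, -0.001]
contact_force: [0.3, 0.6, -1.5]
opening: 0.0163
```

carry_out(
  increments=[
    [[0,0,-0.05],[0.2,-1,0.6],0],
    [[0,0,-0.05],[0.2,-1,0.5],0],
    [[0,0,-0.05],[0.2,-1,0.4],0],
    [[0,0,0],[0.2,-1,0.2],0],
    [[0,0,0],[0.2,-0.8,0.1],0],
    [[0,0,0],[0.1,-0.6,0],0],
    [[0,0,0],[0.1,-0.4,0],0],
    [[0,0,0],[0,-0.2,0],0],
  ],
)

```text
t: 16.2
tool_pos: [0.5973, 0.0558, 0.4208]
tool_rot: [0.02, 1.567, -0.024]
contact_force: [0.3, -0.9, -2.6]
opening: 0.0168
```

```bash
python3 st.py scene s2; python3 st.py top t2
```

```text
16.2 [0.5973 0.0558 0.4208] 0.01682261222983699 [ 0.2705 -0.9286 -2.5531] q [-0.0304 -0.0163  1.6559 -0.0029  1.4982 -0.0022] tx [ 0.0037 -0.003  -1.    ] tz [ 0.9996 -0.028   0.0038] jaw -1.6027189660331753
16.25 [0.5973 0.0556 0.4207] 0.016759638127928585 [ 0.0317 -0.563  -2.2236] q [-0.0306 -0.0163  1.6561 -0.0035  1.4982 -0.0022] tx [ 0.0035 -0.0036 -1.    ] tz [ 0.9996 -0.0281  0.0036] jaw -1.6124076090164268
```

View pics/s2.png

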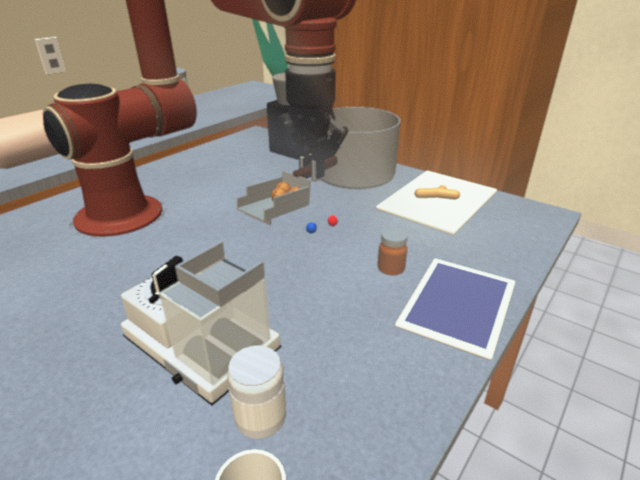

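View pics/t2.png

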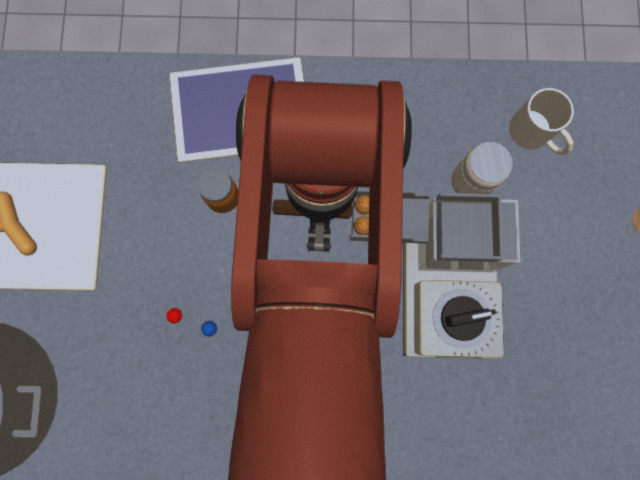

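```bash
python3 - <<'E'
from h import *
np.set_printoptions(precision=4,suppress=True)
im=cv2.imread("pics/t2.png");cal=get_calibration("top")
cv2.imwrite("pics/t2c.png",cv2.resize(im[180:280,380:540],None,fx=5,fy=5,interpolation=cv2.INTER_CUBIC))
get_image("top")
for c in("top","scene"):
    get_image(c);k=get_calibration(c)
    for q,z in(('scoop_lip',.238),('mouth',.158),('flap',.158)): print(c,q,[(x['p'],x['centre'],onplane(k,x['centre'],z)) for x in tip_of(c,q)[:1]])
E
```

```text
top scoop_lip [(0.66, [427.3, 223.2], array([ 0.5887, -0.0844,  0.238 ]))]
top mouth [(0.98, [468.5, 228.7], array([ 0.5983, -0.1608,  0.158 ]))]
top flap [(0.6, [439.0, 224.5], array([ 0.6037, -0.1181,  0.158 ]))]
scene scoop_lip [(0.67, [249.2, 215.5], array([ 0.595 , -0.0875,  0.238 ]))]
scene mouth [(0.85, [223.6, 279.5], array([ 0.5966, -0.1513,  0.158 ]))]
scene flap [(0.91, [241.6, 268.0], array([ 0.5963, -0.1145,  0.158 ]))]
```

View pics/t2c.png

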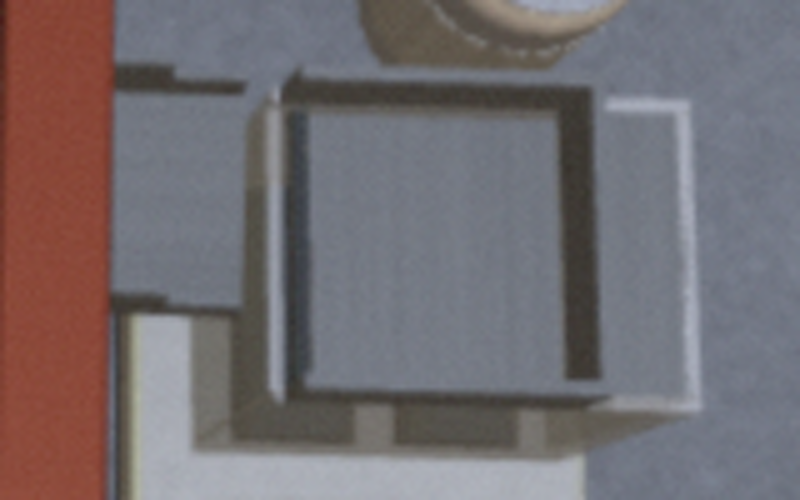

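```bash
python3 - <<'E'
from h import *
np.set_printoptions(precision=4,suppress=True)
k=get_calibration("top")
f=lambda x,y,z:onplane(k,(380+x/5-.4,180+y/5-.4),z)
print("lip",f(243,94,.24),f(240,308,.24))
print("collar far top outer",f(440,84,.188),"far inner bottom at flap",f(440,109,.158),"near top inner",f(440,390,.188))
print("hinge line", f(310,250,.158), "far-end plate inner bottom",f(557,250,.158),"far-end plate top outer",f(595,250,.188))
print("clear wall top (.152)",f(277,250,.152))
E
```

```text
lip [ 0.6214 -0.0857  0.24  ] [ 0.5646 -0.0839  0.24  ]
collar far top outer [ 0.6386 -0.1523  0.188 ] far inner bottom at flap [ 0.6389 -0.1607  0.158 ] near top inner [ 0.5517 -0.1497  0.188 ]
hinge line [ 0.5962 -0.1217  0.158 ] far-end plate inner bottom [ 0.5975 -0.1934  0.158 ] far-end plate top outer [ 0.5918 -0.1942  0.188 ]
clear wall top (.152) [ 0.5972 -0.1135  0.152 ]
```

carry_out(
  increments=[
    [[0,0.04,0.05],[0,-0.4,-0.2],0],
    [[0,0,0.05],[0,-0.7,-0.3],0],
    [[0,0,0.05],[0,-0.8,-0.4],0],
    [[0.1,0,0.05],[0,-0.8,-0.4],0],
    [[0.1,0,0],[0,-0.6,-0.4],0],
    [[0.1,0,0],[0,-0.4,-0.3],0],
    [[0.1,0,0],[0,-0.25,-0.2],0],
    [[0.1,0,0],[0,-0.1,-0.1],0],
  ],
)

```text
t: 17.55
tool_pos: [0.5965, -0.0308, 0.3701]
tool_rot: [0.042, 1.573, 0.035]
contact_force: [-0.1, 0.1, -1.9]
opening: 0.0168
```

```bash
cat > lip.py <<'E'
from h import *
o=get_obs(); m=R.from_rotvec(o['tool_rot']).as_matrix(); tp=o['tool_pos']
# scoop fwd = -tool y, up = -tool x
lip=tp+m@np.array([.1828,-.142,0]); th=np.arctan2(m[1,0],-m[2,0])
print("t",o['t'],"tcp",np.round(tp,4),"lip x,u,z",np.round([lip[0],-.157-lip[1],lip[2]],4),"th",round(th,3),"roll",m[:,0].round(4),m[:,2].round(4),"F",o['contact_force'].round(1),"q",o['q'].round(2))
E
python3 lip.py; python3 st.py scene s3
```

```text
t 17.55 tcp [ 0.5965 -0.0308  0.3701] lip x,u,z [0.5955 0.0066 0.1805] th 0.049 roll [-0.0021  0.0492 -0.9988] [ 1.     -0.0047 -0.0024] F [-0.1  0.1 -1.9] q [-0.18  0.01  1.71  0.05  1.43 -0.19]
17.55 [ 0.5965 -0.0308  0.3701] 0.01683597023261458 [-0.1331  0.122  -1.875 ] q [-0.1847  0.0124  1.7127  0.0485  1.4277 -0.1871] tx [-0.0021  0.0492 -0.9988] tz [ 1.     -0.0047 -0.0024] jaw -0.2697679954759448
```

View pics/s3.png

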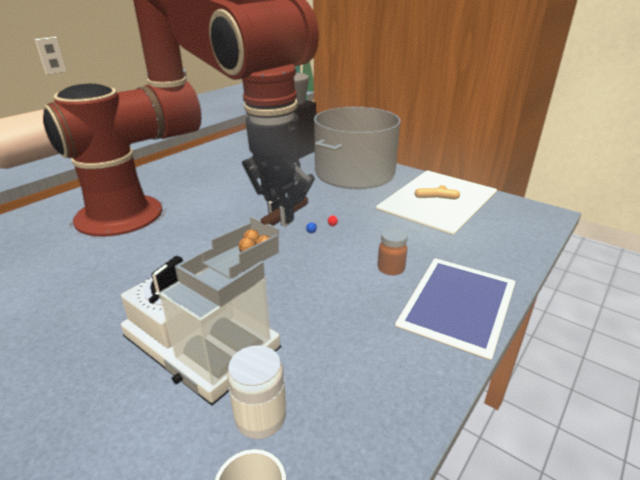

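```bash
cat > plan.py <<'E'
from h import *
import sys
def tcp(th,u,z):
    du=.142*np.cos(th)-.1828*np.sin(th);dz=-.142*np.sin(th)-.1828*np.cos(th)
    return u-du,z-dz
o=get_obs(); m=R.from_rotvec(o['tool_rot']).as_matrix(); th=np.arctan2(m[1,0],-m[2,0]); tp=o['tool_pos']
cur=np.array([-.157-tp[1],tp[2]])
ths=[float(a) for a in sys.argv[1].split(',')]
for t in ths:
    u=np.interp(t,[.05,.2,1.1],[.006,.0,.0]); z=np.interp(t,[.05,.25,.45,.65,.75,.9,1.05],[.18,.168,.160,.145,.137,.127,.120])
    g=np.array(tcp(t,u,z)); d=g-cur
    print("th",t,"rot",round((t-th)/.1,2),"dy",round(-d[0]/.02,2),"dz",round(d[1]/.02,2),"tcp y",-.157-g[0]); cur=g; th=t
E
python3 plan.py .12,.2,.28,.36,.44,.52,.6,.68,.76,.84,.92,1.0,1.05
```

```text
th 0.12 rot 0.71 dy -0.51 dz 0.23 tcp y -0.041104565201165455
th 0.2 rot 0.8 dy -0.65 dz 0.2 tcp y -0.0541472996158809
th 0.28 rot 0.8 dy -0.85 dz 0.17 tcp y -0.07104794031739053
th 0.36 rot 0.8 dy -0.87 dz 0.15 tcp y -0.0884983808804197
th 0.44 rot 0.8 dy -0.89 dz 0.08 tcp y -0.10638699803682994
th 0.52 rot 0.8 dy -0.91 dz -0.12 tcp y -0.1245993656836088
th 0.6 rot 0.8 dy -0.92 dz -0.21 tcp y -0.14301898681943814
th 0.68 rot 0.8 dy -0.93 dz -0.29 tcp y -0.1615280387279443
th 0.76 rot 0.8 dy -0.92 dz -0.37 tcp y -0.18000812664100024
th 0.84 rot 0.8 dy -0.92 dz -0.4 tcp y -0.19834104106120734
th 0.92 rot 0.8 dy -0.9 dz -0.45 tcp y -0.21640951389927598
th 1.0 rot 0.8 dy -0.88 dz -0.46 tcp y -0.23409796858960763
th 1.05 rot 0.5 dy -0.54 dz -0.32 tcp y -0.24490987683796106
```

carry_out(
  increments=[
    [[0.7,0,0],[0,-0.5,0.2],0],
    [[0.8,0,0],[0,-0.65,0.2],0],
    [[0.8,0,0],[0,-0.85,0.17],0],
    [[0.8,0,0],[0,-0.87,0.15],0],
  ],
)

```text
t: 18.0
tool_pos: [0.5968, -0.0864, 0.3863]
tool_rot: [0.287, 1.552, 0.292]
contact_force: [0.3, -1.4, -0.4]
opening: 0.0166
```

```bash
python3 lip.py; python3 plan.py .44,.52,.6,.68,.76,.84,.92,1.0,1.05; python3 st.py scene s4
```

```text
t 18.0 tcp [ 0.5968 -0.0864  0.3863] lip x,u,z [ 0.597  -0.004   0.1646] th 0.369 roll [-0.0017  0.3605 -0.9327] [ 1.0e+00  3.5e-03 -4.0e-04] F [ 0.3 -1.4 -0.4] q [-0.33  0.03  1.68  0.35  1.56 -0.36]
th 0.44 rot 0.71 dy -1.0 dz 0.0 tcp y -0.10638699803682994
th 0.52 rot 0.8 dy -0.91 dz -0.12 tcp y -0.1245993656836088
th 0.6 rot 0.8 dy -0.92 dz -0.21 tcp y -0.14301898681943814
th 0.68 rot 0.8 dy -0.93 dz -0.29 tcp y -0.1615280387279443
th 0.76 rot 0.8 dy -0.92 dz -0.37 tcp y -0.18000812664100024
th 0.84 rot 0.8 dy -0.92 dz -0.4 tcp y -0.19834104106120734
th 0.92 rot 0.8 dy -0.9 dz -0.45 tcp y -0.21640951389927598
th 1.0 rot 0.8 dy -0.88 dz -0.46 tcp y -0.23409796858960763
th 1.05 rot 0.5 dy -0.54 dz -0.32 tcp y -0.24490987683796106
18.0 [ 0.5968 -0.0864  0.3863] 0.01657863912751274 [ 0.2942 -1.4055 -0.3531] q [-0.3279  0.034   1.6752  0.3478  1.5586 -0.3578] tx [-0.0017  0.3605 -0.9327] tz [ 1.      0.0035 -0.0004] jaw 0.2002534670181248
```

View pics/s4.png

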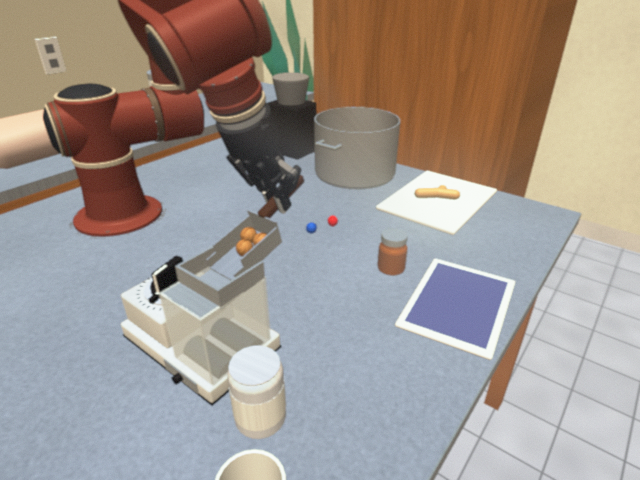

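carry_out(
  increments=[
    [[0.7,0,0],[0,-1,0],0],
    [[0.8,0,0],[0,-0.95,-0.15],0],
    [[0.8,0,0],[0,-0.95,-0.25],0],
    [[0.8,0,0],[0,-0.95,-0.3],0],
  ],
)

```text
t: 18.45
tool_pos: [0.5985, -0.1647, 0.3786]
tool_rot: [0.527, 1.496, 0.539]
contact_force: [-0.3, -0.5, 0.4]
opening: 0.0167
```

```bash
python3 lip.py; python3 plan.py .76,.84,.92,1.0,1.05; python3 st.py scene s5
```

```text
t 18.45 tcp [ 0.5985 -0.1647  0.3786] lip x,u,z [0.6009 0.0027 0.1472] th 0.682 roll [ 0.0053  0.6306 -0.7761] [0.9999 0.0044 0.0104] F [-0.3 -0.5  0.4] q [-0.49  0.12  1.62  0.6   1.72 -0.5 ]
th 0.76 rot 0.78 dy -0.76 dz -0.6 tcp y -0.18000812664100024
th 0.84 rot 0.8 dy -0.92 dz -0.4 tcp y -0.19834104106120734
th 0.92 rot 0.8 dy -0.9 dz -0.45 tcp y -0.21640951389927598
th 1.0 rot 0.8 dy -0.88 dz -0.46 tcp y -0.23409796858960763
th 1.05 rot 0.5 dy -0.54 dz -0.32 tcp y -0.24490987683796106
18.45 [ 0.5985 -0.1647  0.3786] 0.01672842983987226 [-0.2735 -0.5493  0.3638] q [-0.4856  0.1244  1.6209  0.6025  1.7219 -0.5011] tx [ 0.0053  0.6306 -0.7761] tz [0.9999 0.0044 0.0104] jaw 0.25279634851742233
```

View pics/s5.png

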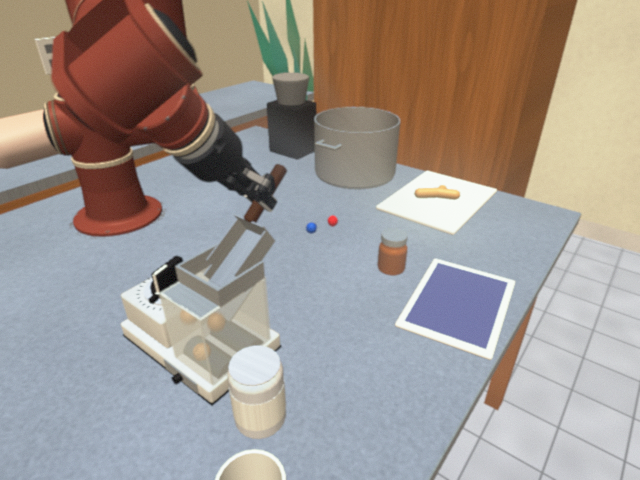

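carry_out(
  increments=[
    [[0.7,0,0],[-0.2,-0.75,-0.5],0],
    [[0.7,0,0],[-0.1,-0.8,-0.35],0],
    [[0,0,0],[0,0,0],0],
    [[0,0,0],[0,0,0],0],
  ],
)

```text
t: 18.9
tool_pos: [0.5939, -0.1981, 0.3627]
tool_rot: [0.633, 1.464, 0.64]
contact_force: [-0.5, 0.2, 0.6]
opening: 0.0168
```

```bash
python3 lip.py;  python3 - <<'E'
from h import *
im,d=get_image("scene"); cv2.imwrite("pics/s6.png",cv2.resize(im[200:420,90:330],None,fx=3,fy=2.7,interpolation=cv2.INTER_CUBIC))
print([(x['p'],x['centre']) for x in tip_of("scene","walnut0")[:6]])
E
```

```text
t 18.9 tcp [ 0.5939 -0.1981  0.3627] lip x,u,z [0.5967 0.0054 0.134 ] th 0.816 roll [ 0.0088  0.7281 -0.6855] [ 9.999e-01 -4.000e-04  1.240e-02] F [-0.5  0.2  0.6] q [-0.55  0.17  1.61  0.7   1.79 -0.55]
[(0.68, [264.8, 417.1]), (0.45, [329.5, 219.7]), (0.45, [310.6, 228.0])]
```

View pics/s6.png

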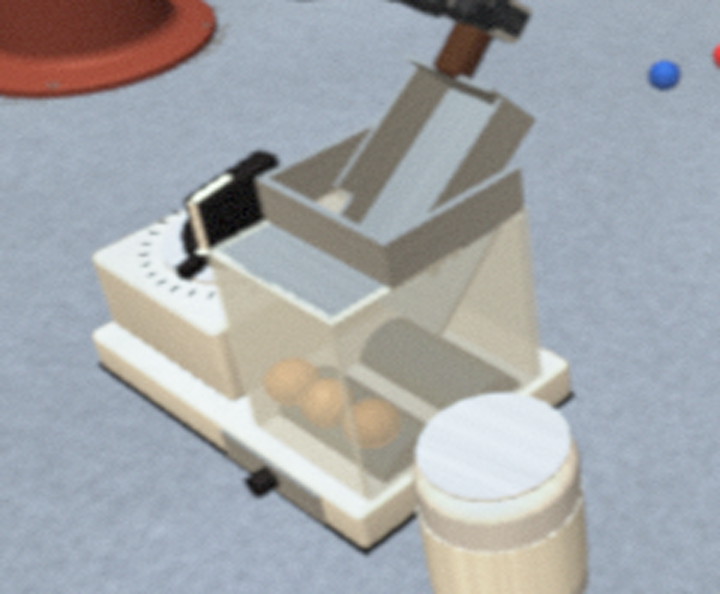

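carry_out(
  increments=[
    [[0,0,0],[0,0,0.5],0],
    [[0,0,0],[0,0,1],0],
    [[0,0,0],[0,0,1],0],
    [[0,0,0],[0,0,1],0],
    [[0,0,0],[0,0,1],0],
    [[0,0.1,0],[0,0.2,0.7],0],
    [[-0.3,0,0],[0,0.6,0],0],
    [[-0.7,0,0],[0,0.9,0],0],
  ],
)

```text
t: 19.8
tool_pos: [0.5936, -0.1599, 0.481]
tool_rot: [0.548, 1.492, 0.557]
contact_force: [0.1, 0.5, -3.0]
opening: 0.0169
```

```bash
python3 lip.py; python3 st.py scene s7
```

```text
t 19.8 tcp [ 0.5936 -0.1599  0.481 ] lip x,u,z [ 0.5955 -0.0079  0.2498] th 0.707 roll [ 0.0046  0.6498 -0.7601] [1.     0.0028 0.0084] F [ 0.1  0.5 -3. ] q [-0.49  0.05  1.53  0.65  1.87 -0.39]
19.8 [ 0.5936 -0.1599  0.481 ] 0.016850724931208996 [ 0.0956  0.4667 -2.9846] q [-0.4852  0.0529  1.5284  0.6473  1.8661 -0.3949] tx [ 0.0046  0.6498 -0.7601] tz [1.     0.0028 0.0084] jaw 0.1590834513996999
```

View pics/s7.png

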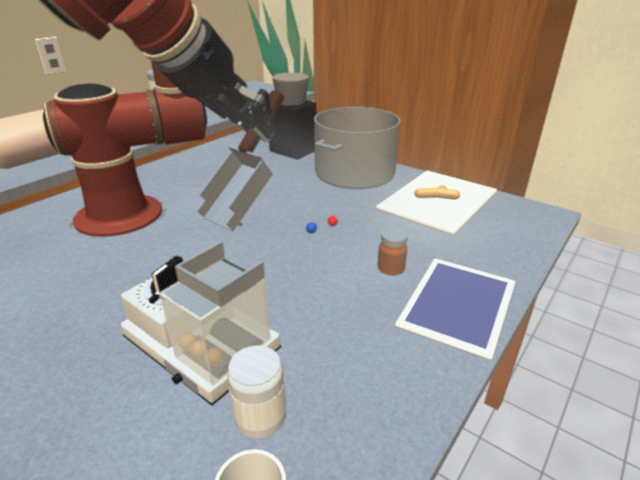

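carry_out(
  increments=[
    [[-0.8,0,0],[-0.08,1,0],0],
    [[-0.8,0,0],[-0.08,1,0],0],
    [[-0.8,0,0],[-0.08,1,0],0],
    [[-0.8,0,0],[-0.08,1,0],0],
    [[-0.8,0,0],[-0.08,1,0],0],
    [[-0.8,0,0],[-0.08,1,0],0],
    [[-0.8,0,0],[-0.08,1,0],0],
    [[-0.8,0,0],[-0.08,1,-0.3],0],
  ],
)

```text
t: 20.65
tool_pos: [0.5784, 0.0109, 0.4701]
tool_rot: [0.031, 1.574, 0.045]
contact_force: [0.1, 0.0, -1.8]
opening: 0.0167
```

carry_out(
  increments=[
    [[-0.3,0,0],[-0.1,1,-0.5],0],
    [[0,0,0],[-0.1,1,-0.6],0],
    [[0,0,0],[-0.1,1,-0.6],0],
    [[0,0,0],[-0.1,1,-0.6],0],
    [[0,0,0],[-0.1,1,-0.6],0],
    [[0,0,0],[-0.1,1,-0.6],0],
    [[0,0,0],[-0.1,1,-0.6],0],
    [[0,0,0],[-0.1,1,-0.6],0],
  ],
)

```text
t: 21.45
tool_pos: [0.5574, 0.1822, 0.3668]
tool_rot: [0.008, 1.586, 0.03]
contact_force: [0.3, 0.2, -1.9]
opening: 0.0162
```

```bash
python3 lip.py
```

```text
t 21.45 tcp [0.5574 0.1822 0.3668] lip x,u,z [ 0.5565 -0.2017  0.1807] th 0.024 roll [-0.0154  0.024  -0.9996] [ 0.9998  0.0136 -0.0151] F [ 0.3  0.2 -1.9] q [ 0.18 -0.01  1.74  0.03  1.42  0.17]
```

carry_out(
  increments=[
    [[-0.07,-0.07,0.08],[-0.05,1,-0.6],0],
    [[-0.07,-0.07,0.08],[-0.05,1,-0.6],0],
    [[-0.07,-0.07,0.08],[-0.05,1,-0.6],0],
    [[0,0,0],[-0.05,1,-0.6],0],
    [[0,0,0],[-0.05,1,-0.6],0],
    [[0,0,0],[0,0.9,-0.6],0],
    [[0,0,0],[0,0.9,-0.5],0],
    [[0,0,0],[0,0.5,-0.3],0],
  ],
)

```text
t: 22.25
tool_pos: [0.5452, 0.3377, 0.2662]
tool_rot: [-0.028, 1.583, 0.037]
contact_force: [-0.8, 0.0, -1.3]
opening: 0.0164
```

```bash
python3 lip.py
```

```text
t 22.25 tcp [0.5452 0.3377 0.2662] lip x,u,z [ 0.5487 -0.3538  0.0825] th 0.005 roll [-0.013   0.0054 -0.9999] [ 0.9991  0.0413 -0.0128] F [-0.8  0.  -1.3] q [0.44 0.21 1.68 0.01 1.26 0.39]
```

carry_out(
  increments=[
    [[0,-0.2,0],[0,0,-0.5],0],
    [[0,0,0],[0,0,-0.8],0],
    [[0,0,0],[0,0,-0.8],0],
    [[0,0,0],[0,0,-0.6],0],
    [[0,0,0],[0,0,-0.3],0],
    [[0,0,0],[0,0,0],0],
  ],
)

```text
t: 22.85
tool_pos: [0.5432, 0.3381, 0.1985]
tool_rot: [-0.03, 1.571, 0.036]
contact_force: [0.0, 0.2, -1.2]
opening: 0.0168
```

```bash
python3 lip.py; python3 st.py scene s8; python3 - <<'E'
import cv2
im=cv2.imread("pics/s8.png");cv2.imwrite("pics/s8c.png",cv2.resize(im[130:290,290:450],None,fx=3.7,fy=3.7,interpolation=cv2.INTER_CUBIC))
E
```

```text
t 22.85 tcp [0.5432 0.3381 0.1985] lip x,u,z [ 0.5491 -0.354   0.0151] th 0.004 roll [-2.0e-04  4.2e-03 -1.0e+00] [0.9991 0.0419 0.    ] F [ 0.   0.2 -1.2] q [0.44 0.29 1.71 0.   1.14 0.4 ]
22.85 [0.5432 0.3381 0.1985] 0.01677852773587381 [ 0.0006  0.2207 -1.1988] q [0.4399 0.2887 1.714  0.0042 1.1374 0.3962] tx [-0.0002  0.0042 -1.    ] tz [0.9991 0.0419 0.    ] jaw 2.3991098556069765
```

View pics/s8c.png

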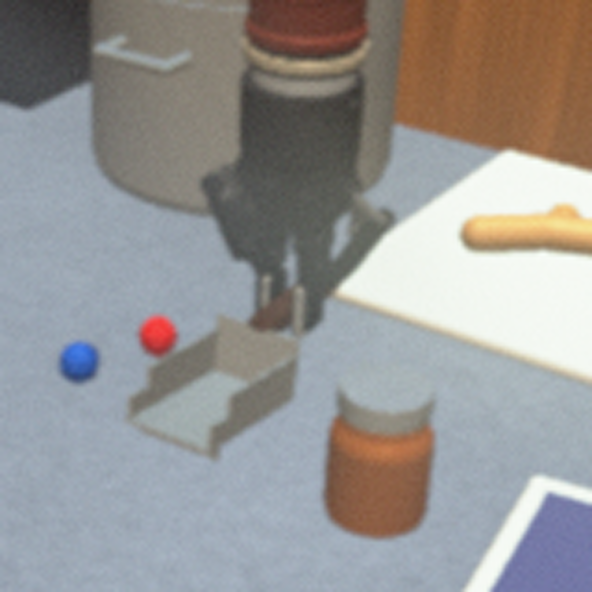

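carry_out(
  increments=[
    [[0,0,0],[0,0,-0.08],0],
    [[0,0,0],[0,0,-0.05],0],
    [[0,0,0],[0,0,0],0],
  ],
)

```text
t: 23.2
tool_pos: [0.5444, 0.3383, 0.1986]
tool_rot: [-0.028, 1.567, 0.037]
contact_force: [0.1, -0.8, -1.1]
opening: 0.0166
```

carry_out(
  increments=[
    [[0,0,0],[0,0,-0.2],0],
    [[0,0,0],[0,0,0],0],
  ],
)

```text
t: 23.4
tool_pos: [0.5454, 0.3391, 0.1982]
tool_rot: [-0.026, 1.564, 0.038]
contact_force: [0.7, -0.4, -1.2]
opening: 0.0168
```

carry_out(
  increments=[
    [[0,0,0],[0,0,0],0.3],
    [[0,0,0],[0,0,0],0.5],
    [[0,0,0],[0,0,0],0.6],
    [[0,0,0],[0,0,0],0.6],
    [[0,0,0],[0,0,0.5],0.6],
    [[0,0,0],[0,0,1],0.6],
    [[0,0,0],[0,0,1],0.6],
    [[0,0,0],[0,0,1],0.6],
  ],
)

```text
t: 24.2
tool_pos: [0.5445, 0.3386, 0.2685]
tool_rot: [-0.028, 1.568, 0.037]
contact_force: [0.3, -0.0, 0.2]
opening: 0.0511
```

carry_out(
  increments=[
    [[0,0,0],[-0.6,-0.6,1],0.6],
    [[0,0,0],[-0.6,-0.6,1],0.6],
    [[0,0,0],[-0.6,-0.6,1],0.6],
    [[0,0,0],[-0.6,-0.6,0.5],0.6],
    [[0,0,0],[-0.6,-0.6,0],0.6],
    [[0,0,0],[-0.6,-0.6,0],0.6],
    [[0,0,0],[-0.6,-0.6,0],0.6],
    [[0,0,0],[0,0,0],0.6],
  ],
)

```text
t: 25.0
tool_pos: [0.4584, 0.2523, 0.3531]
tool_rot: [-0.024, 1.553, 0.042]
contact_force: [0.2, 1.0, -0.1]
opening: 0.0512
```

```bash
python3 st.py scene s9; python3 st.py top t9;  python3 - <<'E'
from h import *
np.set_printoptions(precision=4,suppress=True)
im=cv2.imread("pics/s9.png");a=cv2.resize(im[220:420,110:310],None,fx=2,fy=2,interpolation=cv2.INTER_CUBIC);b=cv2.resize(im[150:290,290:430],(400,400),interpolation=cv2.INTER_CUBIC)
cv2.imwrite("pics/s9c.png",np.hstack([a,b]))
E
```

```text
25.0 [0.4584 0.2523 0.3531] 0.051173010811149076 [ 0.2269  1.0211 -0.1481] q [ 0.3599 -0.1613  1.9057  0.0049  1.3766  0.317 ] tx [ 0.0175  0.0117 -0.9998] tz [0.999  0.0419 0.0179] jaw 2.403676674746782
25.05 [0.459  0.2528 0.3534] 0.051384216684857376 [-0.2599  1.2029 -0.065 ] q [ 0.3604 -0.1599  1.9041  0.0051  1.3759  0.3172] tx [ 0.0184  0.0123 -0.9998] tz [0.9989 0.0421 0.0189] jaw 2.413122838237613
```

View pics/s9c.png

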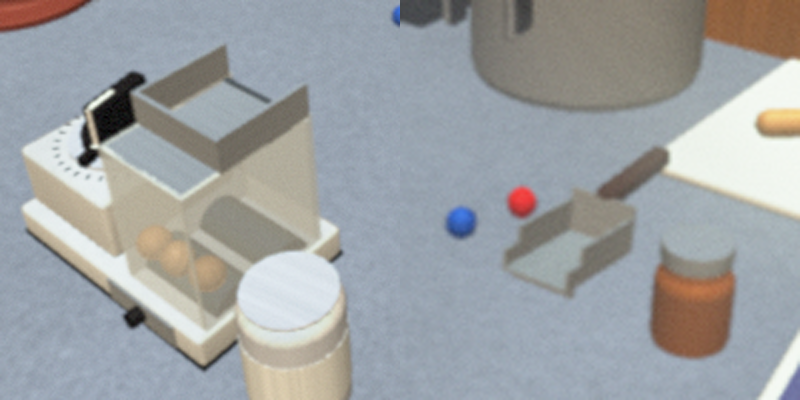

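View pics/t9.png

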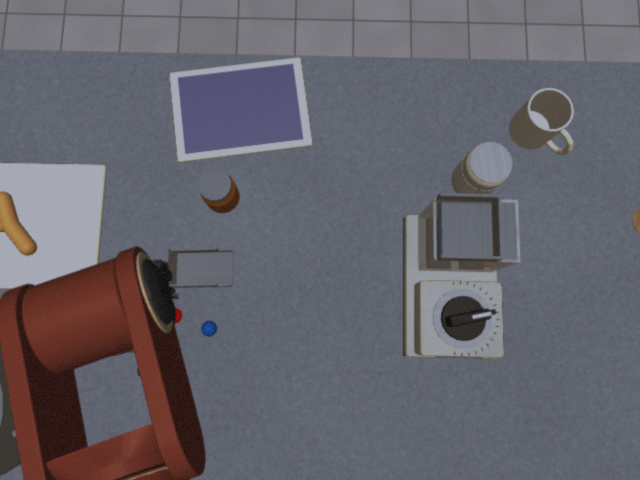

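```bash
python3 -c "
from station import *
print(finish_job())"
```

```text
the job is handed in; nothing more can be done
None
```

The job is done and handed in at about 25 s of the 72 s allowed; no verdict was reported.

- **Dial:** I gripped the bar and turned it about 60° until the white line met the tab. In the wrist close-up afterwards the line and the tab agreed to within about 0.6°. The network's rougher point estimates differed by about 3.5°. The last top picture still shows them in line.
- **Walnuts:** I gripped the scoop by its handle, pressed the flap open with the lip and tipped the scoop. The scene pictures show all three walnuts on the hopper floor and the flap shut. The fingers stayed above the mouth throughout.
- **Scoop:** It is empty and stands flat on the counter close to where it started. The last 1 mm lowering steps gave no clear contact force, so it may have dropped by up to about 1 mm on release.
- **Surroundings:** The jar and the tin are standing where they were, and the arm is clear of everything.

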